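Shut down the airbrush corner

ROBOT

A 6-joint arm with a two-finger parallel gripper is mounted at the origin on the work surface. World frame = base frame: x ahead of the robot, y to its left, z up, the work surface at z = 0. Lengths are in mm, angles in rad, forces in N, time in s.
With the tool pointing down it reaches from about 400 to 925 mm from the base axis. Payload 12.5 kg.
Tool frame: the origin (TCP) lies at the very end of the fingers, on their centre line; the grasp point (between the pads) lies 19 mm behind it; x points along the fingers, y is the direction in which the jaws open and shut, and the axes are right-handed (so a half turn about x gives the same grasp; the last joint's range is limited). The gripper opens to 95 mm and grips with 3 to 60 N. Pads are 20 mm wide; open, the fingers measure 119 mm over their backs; the gripper's body (75 mm by 180 mm) begins 59 mm behind the grasp point.
Start: joints at [-1.303, 0.491, 1.559, -0, 1.092, -0.106], TCP at [228.246, -581.851, 214.661] pointing down, gripper open.
Joint ranges: [-3.1, 3.1], [-0.84, 2.19], [0.05, 2.79], [-1.13, 4.28], [0.06, 2.93], [-2.69, 2.69]. Speed limits (rad/s): [2.22, 2.22, 2.79, 3.14, 3.14, 3.14].

INTERFACE

Orientations are given as [roll, pitch, yaw] about the fixed x, y, z axes, in that order (R = Rz(yaw) Ry(pitch) Rx(roll)).
In Python, from cell import env, optics, job gives the robot as it stands.
- The arm moves only by the shell command python3 -m handwheel 'ROWS' [OPENING]. ROWS is JSON, a list of rows, each an object with "travel": the shift along the world's x, y, z in mm, a list of three; "roll": the turn about the world's z in degrees. In form: [{"travel": [dx, dy, dz], "roll": roll}, ...]. A call has 1 to 8 rows; each row is the pose to reach, as a shift and turn from the pose commanded when the call began; what a row does not reach only later rows make up. A row lasts 1/10 s, in which the tool goes at most 50 mm and 8.59 degrees, less where a joint would pass 70% of its speed; a pose out of reach is approached as far as the arm can. A call with a gripper value outside its range is refused whole. OPENING is the closure, from -1 (fully open) to 1 (shut), set as the call begins (- or left out, the last holds). The fingers move at their own pace and stop on an object; the grip force is fixed at half the most. Time passes only in rows, so rows that repeat a pose let the fingers close. It gives the time, the measured TCP pose, the force and the opening at its end, in the units of the state.
- env.state(): the state, without advancing time (a new reading comes with each control period).
- optics.read_camera(name): name is "scene" or "top" or "wrist"; returns the picture (480x640x3 uint8, red, green, blue); there is no depth.
- optics.camera_params(name): a dict with "fx", "fy", "cx", "cy" (pixels), "k1" (the pictures are not rectified: a ray, as slopes to the right and down, at radius r is drawn at 1 + k1 r^2 times it, then the intrinsics apply), "world_from_camera" (4x4, takes a point from camera to world coordinates). Camera axes: x right, y up, looking along -z (the intrinsics and any distortion apply to the point x, -y, -z); pixel columns grow to the right and rows downward; lengths in mm; the calibration is good to about 2 mm. A picture is of the moment at which its call begins: read the wrist's pose just before it. camera_params takes no time and is no camera call; for the wrist camera it gives the pose at the moment of the call.
- job.job_done(): hands the job in, once; it reports no verdict.
The state is a dict: "t": time; "joints": joint angles; "qvel": joint speeds; "tau": joint torques, N m; "eef_pos": TCP position; "tcp_rot": TCP orientation; "ft_force": force on the tool from outside, world axes, zero at the start; "moment": the same for the moment, N m; "opening": opening from 0.0 (shut) to 1.0 (fully open).
Only numpy, scipy, OpenCV 4.12 (cv2) and the standard library are available. Lean on these libraries where they do the work, as an engineer would, in place of code of your own. Each camera call takes 0.05 s, during which the arm holds its last target.

TASK

Shut the airbrush corner down for the night. At the small compressor, pull the regulator's black knob up to unlock it, wind it anticlockwise (seen from above) all the way to its stop so that no pressure is left set, and press it back down fully home so that it is locked. Put every paint bottle and jar away in the divided plywood tray, standing upright on the tray's floor with one in each cell, in any order, and leave the mug, its coaster, the bowl and the clear stand where they are.

Things in the scene. Friction and masses are not known exactly. Their poses are not given: they have to be found in the camera images.
- compressor: Small grey airbrush compressor, fixed to the desk, position and yaw vary. Origin on the desk straight below the axis of its regulator knob; z up. The motor unit stands on its -y side (from y = -40 mm to -235 mm, x = -120 to 130 mm, up to 160 mm high). The regulator (a 42 mm wide upright column) rises at the origin to z = 155 mm and carries the knob on top; a round 42 mm pressure gauge looks to +x, its top 137 mm high and 60 mm out at most.
- knob_top (a point): Centre of the top face of the regulator knob; z up along its axis. The knob is a ribbed black upright cylinder, 38 mm across and 35 mm high (its foot is 35 mm below this point); below it there is only the narrower bonnet (35 mm across at most). Pushed in, this point is 193 mm above the desk, pulled out 201 mm. Nothing near it is as high as the knob's foot. A white line on the top turns with the knob.
- reg_pull (a joint): Axial position of the knob in m: 0 pushed in (locked), 0.008 pulled right up (unlocked). It snaps between these two positions past a spring detent half-way: some 6 to 8 N pulls it up and as much presses it down, and it stays at either end. Pushed in, splines keep the knob from turning; it turns freely from about 0.006 up. Pressing it in works at the stop, where the splines mesh.
- reg_turn (a joint): Angle of the knob in rad: 0 at the stop, wound down fully (no pressure); it grows as the knob is turned clockwise seen from above and falls anticlockwise; end of travel 3.6. It starts between 0.8 and 2.8, pushed in. Pulled up, it turns with about 0.05 N m and stays where it is left. The gauge needle follows it and lies at the lower left of the dial at 0.
- tray: Open divided tray of 4 mm plywood, fixed to the desk, position and yaw vary. Origin at the centre of its underside; 148 mm along its x, 172 mm along its y, outer walls 34 mm high, dividers about 30 mm high, floor 4 mm thick. Six cells: centres at x = -36 and +36 mm, y = -56, 0 and +56 mm in its frame, each 68 mm (x) by 52 mm (y) inside. One bottle or jar fits in a cell with room to spare, two do not.
- bottle0: Upright white plastic paint bottle with black cap, 38 mm across and 66 mm high to the shoulder, 92 mm high with its 25 mm cap, 75 g, part full and bottom-heavy. Origin at the centre of its underside, z up its axis. May be absent (None).
- bottle1: Upright white plastic paint bottle with black cap, 38 mm across and 66 mm high to the shoulder, 92 mm high with its 25 mm cap, 75 g, part full and bottom-heavy. Origin at the centre of its underside, z up its axis. May be absent (None).
- bottle2: Upright white plastic paint bottle with black cap, 38 mm across and 66 mm high to the shoulder, 92 mm high with its 25 mm cap, 75 g, part full and bottom-heavy. Origin at the centre of its underside, z up its axis. May be absent (None).
- jar0: Upright squat white paint jar with black lid, 44 mm across all the way up and 62 mm high, 85 g, part full and bottom-heavy. Origin at the centre of its underside, z up its axis. May be absent (None).
- jar1: Upright squat white paint jar with black lid, 44 mm across all the way up and 62 mm high, 85 g, part full and bottom-heavy. Origin at the centre of its underside, z up its axis. May be absent (None).
- jar2: Upright squat white paint jar with black lid, 44 mm across all the way up and 62 mm high, 85 g, part full and bottom-heavy. Origin at the centre of its underside, z up its axis. May be absent (None).
- mug: Stainless steel mug, 74 mm across, 88 mm high, standing on the coaster. Origin at the centre of its underside. Bystander, to be left alone.
- coaster: Round wooden coaster, 96 mm across, 8 mm thick, under the mug. Origin at the centre of its underside. Bystander.
- bowl: Small white ceramic bowl, 90 mm across, 36 mm high. Origin at the centre of its underside. Bystander.
- stand: Clear acrylic display stand, 75 x 60 mm on plan, 88 mm high, empty. Origin at the centre of its underside. Bystander.
Things that resemble listed ones, but are neither listed nor needed, are in the scene too. Leave any orange or red look-alike of the bottle2 alone.

How it is judged (in metres and radians):
On the way, in this order (a step that is already met when the one before it is completed fails the run):
1. the knob is pulled up to unlock it (value of joint reg_pull above 0.005 m), for 0.2 s.
2. with the knob up, it is wound down to its stop (value of joint reg_pull above 0.004 m and value of joint reg_turn below 0.12 rad), for 0.1 s.
3. the knob is pushed back fully home at the stop (value of joint reg_pull below 0.0018 m and value of joint reg_turn below 0.12 rad), for 0.2 s.
At the end, for the whole second after the job is handed in: The knob is within 1.8 mm of fully in and within 0.12 rad of its stop (wound down). Every bottle and jar that is present stands upright (within 0.12 rad) at rest inside the tray with its underside on the tray's floor (within 4 mm), so one to a cell (all of step 3 and x of bottle0 in the frame of tray between -0.072 and 0.072 m and y of bottle0 in the frame of tray between -0.084 and 0.084 m and z of bottle0 in the frame of tray between 0.001 and 0.008 m and angle between each of bottle0, bottle1, bottle2, jar0, jar1, jar2's own z axis and vertical below 0.12 rad and linear speed of each of bottle0, bottle1, bottle2, jar0, jar1, jar2 below 0.03 m/s and x of bottle1 in the frame of tray between -0.072 and 0.072 m and y of bottle1 in the frame of tray between -0.084 and 0.084 m and z of bottle1 in the frame of tray between 0.001 and 0.008 m and x of bottle2 in the frame of tray between -0.072 and 0.072 m and y of bottle2 in the frame of tray between -0.084 and 0.084 m and z of bottle2 in the frame of tray between 0.001 and 0.008 m and x of jar0 in the frame of tray between -0.072 and 0.072 m and y of jar0 in the frame of tray between -0.084 and 0.084 m and z of jar0 in the frame of tray between 0.001 and 0.008 m and x of jar1 in the frame of tray between -0.072 and 0.072 m and y of jar1 in the frame of tray between -0.084 and 0.084 m and z of jar1 in the frame of tray between 0.001 and 0.008 m and x of jar2 in the frame of tray between -0.072 and 0.072 m and y of jar2 in the frame of tray between -0.084 and 0.084 m and z of jar2 in the frame of tray between 0.001 and 0.008 m); the robot touches nothing.
It fails at once if the mug is pushed more than 30 mm or tipped (distance of mug from where it was at the start of the episode above 0.03 m or angle between mug's own z axis and vertical above 0.35 rad).
It fails at once if the coaster is pushed more than 30 mm or tipped (distance of coaster from where it was at the start of the episode above 0.03 m or angle between coaster's own z axis and vertical above 0.35 rad).
It fails at once if the bowl is pushed more than 30 mm or tipped (distance of bowl from where it was at the start of the episode above 0.03 m or angle between bowl's own z axis and vertical above 0.35 rad).
It fails at once if the stand is pushed more than 30 mm or tipped (distance of stand from where it was at the start of the episode above 0.03 m or angle between stand's own z axis and vertical above 0.35 rad).
Of bottle0, bottle1, bottle2, jar0, jar1, jar2 only 4 to 6 are there at a start; the rules pass over those that are not, and their reading is None.
At some moment in a run one of jar0, jar1, jar2 may be knocked a few centimetres aside while the robot is not near it.
It also fails if it takes over 210 s, if anything falls off the work surface, if the arm or the gripper's body presses on something with over 40 N, if the wrist force passes 120 N, or if a joint passes its speed limit or range.

## Working session

There is one attempt and no reset: what is moved stays moved. The work goes in short steps, Python scripts to look and compute and a shell command to move; the robot and the scene stay as the last step left them, time stands still between calls to the robot, and variables do not carry over. Pictures are saved under pics/ and viewed, and the job is handed in when it is done.

```bash
ls; mkdir -p pics
python3 - <<'E'
from cell import env, optics, job
import cv2
print(env.state())
for n in ("scene","top","wrist"):
    p=optics.camera_params(n); print(n,p)
    cv2.imwrite(f"pics/a_{n}.png",optics.read_camera(n)[:,:,::-1])
E
```

```text
pics
{'t': 0.0, 'joints': array([-1.30258421e+00,  4.91530754e-01,  1.55945935e+00, -3.08976934e-05,
        1.09167997e+00, -1.05605472e-01]), 'qvel': array([ 0.00263888,  0.00177988,  0.00053307, -0.00036909,  0.00041642,
       -0.00041091]), 'tau': array([-2.44051280e-04, -6.12645292e+01, -2.58180857e+01,  6.92697521e-02,
        4.82410484e-02, -1.24966509e-04]), 'eef_pos': array([ 228.17826578, -581.59581654,  214.07623032]), 'tcp_rot': array([-1.6509732 ,  1.56971855,  1.8644513 ]), 'ft_force': array([-1.03038543,  0.48035608, -0.09786531]), 'moment': array([-0.09154038,  0.03761308,  0.01685659]), 'opening': 1.0006958734659894}
scene {'fx': 474.62947668506627, 'fy': 474.62947668506627, 'cx': 323.63489128527624, 'cy': 238.662506878295, 'k1': 0.022993989763204752, 'world_from_camera': array([[-7.63783555e-01, -3.66561281e-01,  5.31288536e-01,
         1.00941242e+03],
       [ 6.45430528e-01, -4.43102225e-01,  6.22157417e-01,
         5.14090558e+02],
       [ 7.35631256e-03,  8.18103444e-01,  5.75024034e-01,
         6.28641592e+02],
       [ 0.00000000e+00,  0.00000000e+00,  
[... 343 characters left out ...]

         1.77927521e+01],
       [ 7.32707397e-03,  1.34364092e-01,  9.90904942e-01,
         1.05916552e+03],
       [ 0.00000000e+00,  0.00000000e+00,  0.00000000e+00,
         1.00000000e+00]])}
wrist {'fx': 369.43793433592884, 'fy': 369.43793433592884, 'cx': 320.3431927672876, 'cy': 237.14244847879195, 'k1': -0.028824624460959507, 'world_from_camera': array([[ 3.66124499e-01,  9.02315797e-01,  2.27550111e-01,
         2.91241996e+02],
       [-9.30565106e-01,  3.55324080e-01,  8.82801265e-02,
        -5.56728235e+02],
       [-1.19748122e-03, -2.44071711e-01,  9.69756447e-01,
         3.84576883e+02],
       [ 0.00000000e+00,  0.00000000e+00,  0.00000000e+00,
         1.00000000e+00]])}
```

View pics/a_top.png

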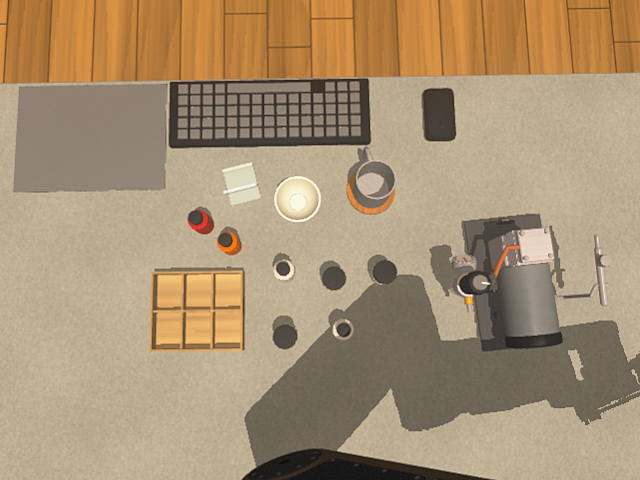

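View pics/a_scene.png

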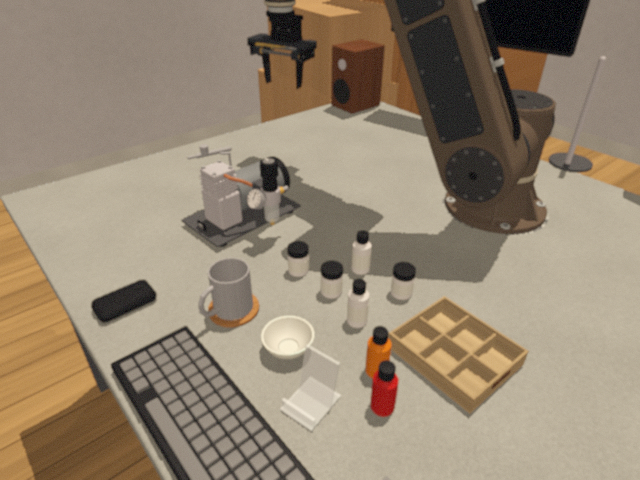

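View pics/a_wrist.png

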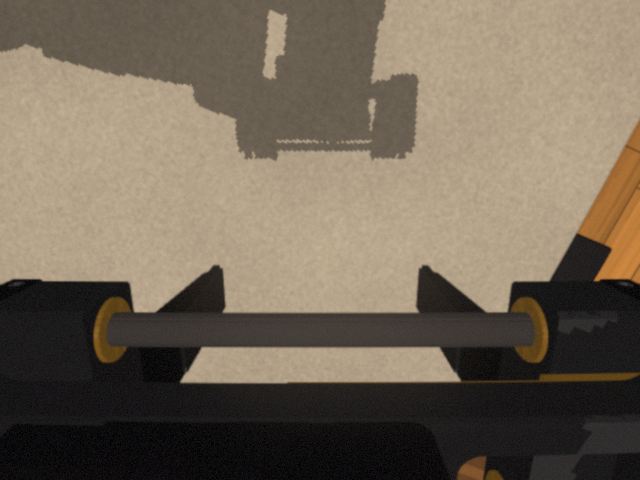

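The top view shows white-bodied black-capped bottles at (284,268) and (343,328), and jars at (333,276), (384,270), (285,334). There are red and orange look-alikes at (200,220) and (229,242), which I leave alone. The knob is near (478,283) and the tray at (198,310). The mug, bowl and stand are above them. Next I'll enlarge and measure.

```bash
cat > h.py <<'E'
import numpy as np, cv2
from cell import env, optics
def ray(p,u,v):
    K=np.array([[p['fx'],0,p['cx']],[0,p['fy'],p['cy']],[0,0,1]])
    d=cv2.undistortPoints(np.array([[[u,v]]],float),K,np.array([p['k1'],0,0,0.]))[0,0]
    M=p['world_from_camera']; return M[:3,3], M[:3,:3]@np.array([d[0],-d[1],-1])
def plane(p,u,v,z):
    o,d=ray(p,u,v); return (o+d*(z-o[2])/d[2])[:2].round(1)
def proj(p,X):
    M=p['world_from_camera']; c=M[:3,:3].T@(np.array(X,float)-M[:3,3]); a,b=c[0]/-c[2],-c[1]/-c[2]
    s=1+p['k1']*(a*a+b*b); return p['fx']*a*s+p['cx'],p['fy']*b*s+p['cy']
def snap(n,f,box=None,s=1,marks=()):
    p=optics.camera_params(n); im=optics.read_camera(n)[:,:,::-1].copy()
    cv2.imwrite(f"pics/{f}_raw.png",im)
    if box: x0,y0,x1,y1=box; c=cv2.resize(im[y0:y1,x0:x1],None,fx=s,fy=s,interpolation=cv2.INTER_CUBIC)
    else: c=im; x0=y0=0
    for X in marks:
        u,v=proj(p,X); cv2.drawMarker(c,(int((u-x0)*s),int((v-y0)*s)),(255,0,255),0,14,1)
    cv2.imwrite(f"pics/{f}.png",c); return im,p
E
python3 - <<'E'
from h import *
im=cv2.imread("pics/a_top.png")
cv2.imwrite("pics/t1.png",cv2.resize(im[210:370,140:400],None,fx=3,fy=3,interpolation=cv2.INTER_CUBIC))
cv2.imwrite("pics/t2.png",cv2.resize(im[210:350,420:620],None,fx=4,fy=4,interpolation=cv2.INTER_CUBIC))
im=cv2.imread("pics/a_scene.png")
cv2.imwrite("pics/s1.png",cv2.resize(im[220:420,260:560],None,fx=2.6,fy=2.6,interpolation=cv2.INTER_CUBIC))
cv2.imwrite("pics/s2.png",cv2.resize(im[140:250,180:310],None,fx=5,fy=5,interpolation=cv2.INTER_CUBIC))
E
```

```text
(no output)
```

View pics/t1.png

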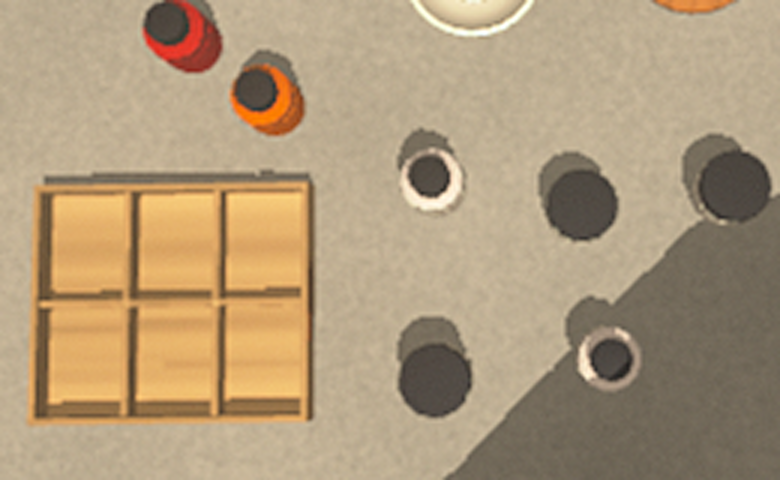

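View pics/t2.png

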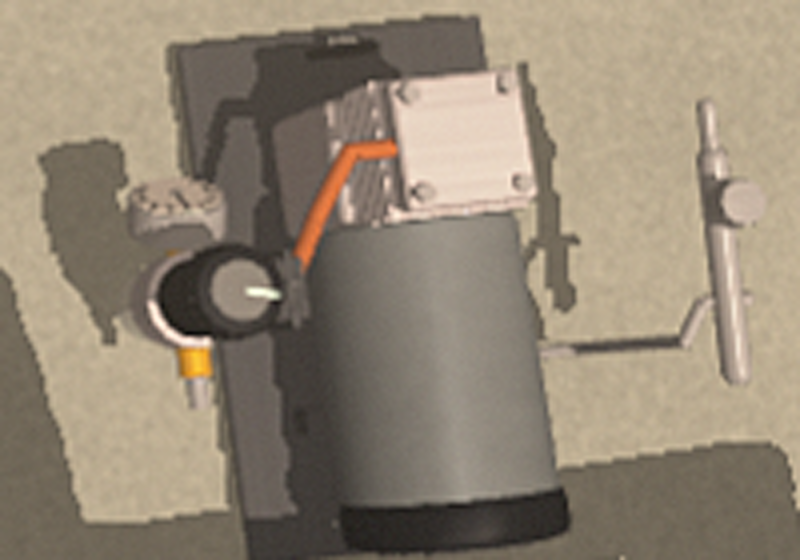

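View pics/s1.png

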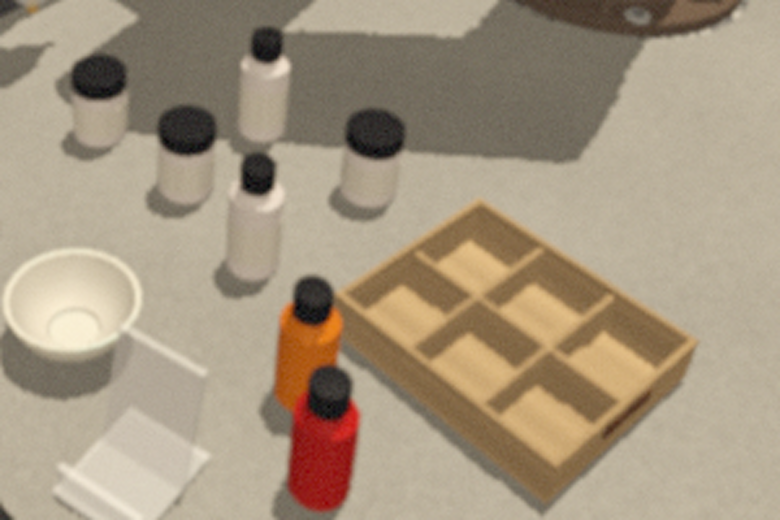

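View pics/s2.png

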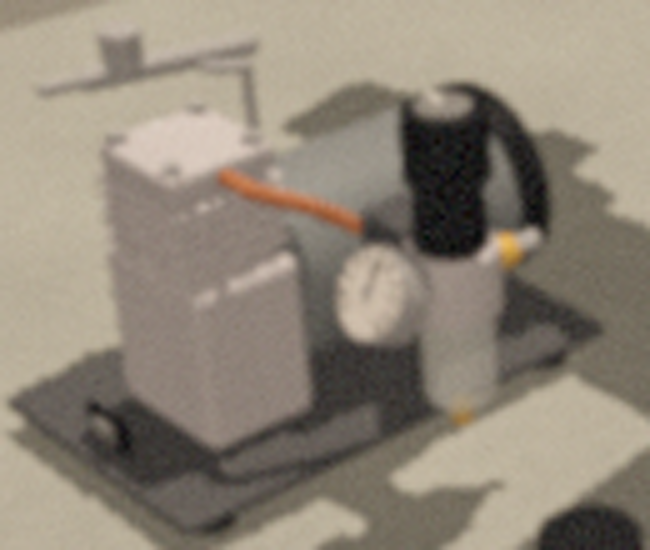

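Run:
```python
from h import *
im=cv2.imread("pics/a_top.png"); p=optics.camera_params("top")
print("knob",plane(p,479.2,282.7,193), plane(p,420+240/4,210+287/4,193))
print("line", [plane(p,420+u/4,210+v/4,193) for u,v in((248,292),(280,295))])
print("gauge",plane(p,420+178/4,210+208/4,116))
for n,u,v,z in (("jA",581,204,62),("jB",735,186,62),("jC",435,380,62),("b1",429,176,92),("b2",612,359,92)):
    u=140+u/3;v=210+v/3
    # dark blob refine
    x0,y0=int(u)-16,int(v)-16
    m=(im[y0:y0+32,x0:x0+32].max(2)<75).astype(np.uint8)
    k,l,s,c=cv2.connectedComponentsWithStats(m); i=1+np.argmax(s[1:,4])
    uu,vv=c[i]+[x0,y0]
    print(n,(round(u,1),round(v,1)),plane(p,u,v,z),(uu.round(1),vv.round(1)),s[i],plane(p,uu,vv,z))
C=np.array([plane(p,140+u/3,210+v/3,34) for u,v in((37,185),(310,182),(310,420),(31,422))])
print(C,C.mean(0)); 
for i in range(4): 
    d=C[(i+1)%4]-C[i]; print(np.hypot(*d),np.degrees(np.arctan2(d[1],d[0])))
for n,u,v,z in(("bowl",298,199,36),("mug",374,178,96),("stand",241,185,0),("red",200,216,92),("or",227,239,92)): print(n,plane(p,u,v,z))
```

```text
knob [ 511.8 -245. ] [ 513.3 -246.4]
line [array([ 511.3, -249.4]), array([ 509.8, -262.1])]
gauge [ 552.4 -244.8]
jA (333.7, 278.0) [532.7 -17.9] (np.float64(341.6), np.float64(271.6)) [21  6  7  9 11] [544.1 -32.8]
jB (385.0, 272.0) [ 541.8 -112.5] (np.float64(388.5), np.float64(265.8)) [ 8  5 20 19 51] [ 553.  -119.4]
jC (285.0, 336.7) [428.6  72.6] (np.float64(294.1), np.float64(331.0)) [22  7  6  9 10] [438.4  56. ]
b1 (283.0, 268.7) [549.2  73. ] (np.float64(288.2), np.float64(269.6)) [20 14  3  8  9] [547.4  63.7]
b2 (344.0, 329.7) [439.7 -32.7] (np.float64(343.4), np.float64(329.3)) [ 9 10 14 14 78] [440.3 -31.7]
[[553.4 322.3]
 [551.9 151.1]
 [404.8 151.4]
 [407.2 323.1]] [479.325 236.975]
171.20657113557297 -90.50199456866935
147.10030591402585 179.88314948998558
171.716772622828 89.19917928780016
146.20218876610568 -0.31351686822137476
bowl [687.2  45.9]
mug [710.6 -94.4]
stand [725.6 159.8]
red [647.3 221.4]
or [604.5 172.7]
```

```bash
cat >> h.py <<'E'
def tri(pa,a,pb,b):
    o1,d1=ray(pa,*a);o2,d2=ray(pb,*b)
    A=np.stack([d1,-d2],1); t=np.linalg.lstsq(A,o2-o1,rcond=None)[0]
    q1,q2=o1+d1*t[0],o2+d2*t[1]; return ((q1+q2)/2).round(1),np.linalg.norm(q1-q2).round(1)
def jaw():
    from scipy.spatial.transform import Rotation as R
    s=env.state(); M=R.from_euler('xyz',s['tcp_rot']).as_matrix()
    return round(float(np.degrees(np.arctan2(M[1,1],M[0,1]))),1), s['eef_pos'].round(1), M[:,0].round(3), s['ft_force'].round(2), s['moment'].round(3), round(s['opening'],3), round(s['t'],2), s['joints'].round(2)
E
python3 - <<'E'
from h import *
t=optics.camera_params("top");s=optics.camera_params("scene")
print(jaw())
print("handle",tri(t,(605,260),s,(204,149)), tri(t,(597,237),s,(231,149)))
print("knob",tri(t,(479.2,282.7),s,(180+443/5,140+103/5)))
print("jB",tri(t,(385,272),s,(260+99/2.6,220+74/2.6)))
print("jA",tri(t,(333.7,278),s,(260+187/2.6,220+127/2.6)))
print("jC",tri(t,(285,336.7),s,(260+376/2.6,220+129/2.6)))
print("b1",tri(t,(283,268.7),s,(260+258/2.6,220+165/2.6)))
print("b2",tri(t,(344,329.7),s,(260+267/2.6,220+38/2.6)))
E
```

```text
(-68.6, array([ 228.2, -581.7,  214.2]), array([-0.   ,  0.001, -1.   ]), array([ 0.25, -0.39,  0.26]), array([ 0.042, -0.025, -0.043]), 1.001, 0.15, array([-1.3 ,  0.49,  1.56, -0.  ,  1.09, -0.11]))
handle (array([ 546.8, -472.5,  149.1]), np.float64(2.9)) (array([ 550.6, -409. ,  189.2]), np.float64(83.3))
knob (array([ 512.3, -245.5,  192.7]), np.float64(1.2))
jB (array([ 542.2, -113.2,   55.1]), np.float64(0.3))
jA (array([533.2, -18.2,  55.9]), np.float64(0.1))
jC (array([428.1,  73.1,  56.7]), np.float64(0.7))
b1 (array([549.7,  73. ,  88. ]), np.float64(0.6))
b2 (array([439.4, -32.9,  86.9]), np.float64(0.4))
```

```bash
python3 -m handwheel '[{"travel":[0,0,50],"roll":0},{"travel":[30,36,76],"roll":-8},{"travel":[60,72,76],"roll":-16},{"travel":[90,108,76],"roll":-24},{"travel":[120,144,76],"roll":-32},{"travel":[150,180,76],"roll":-32},{"travel":[180,216,76],"roll":-32},{"travel":[210,252,76],"roll":-32}]' -1; python3 -m handwheel '[{"travel":[40,45,0],"roll":0},{"travel":[74,85,0],"roll":0},{"travel":[74,85,0],"roll":0},{"travel":[74,85,0],"roll":0}]'
python3 - <<'E'
from h import *
print(jaw())
snap("wrist","w1")
E
```

```text
t: 0.95
eef_pos: [439.1, -328.2, 290.6]
tcp_rot: [0.025, 1.571, 2.982]
ft_force: [0.1, -0.8, -0.2]
opening: 1.0
t: 1.35
eef_pos: [513.1, -243.4, 290.4]
tcp_rot: [-0.125, 1.57, 2.835]
ft_force: [-1.8, -0.5, -0.1]
opening: 0.997
(-100.4, array([ 513.1, -243.4,  290.4]), array([-0.001,  0.   , -1.   ]), array([-1.83, -0.47, -0.07]), array([ 0.061,  0.038, -0.004]), 0.997, 1.35, array([-0.56,  0.34,  1.6 , -0.  ,  1.2 ,  1.19]))
```

View pics/w1.png

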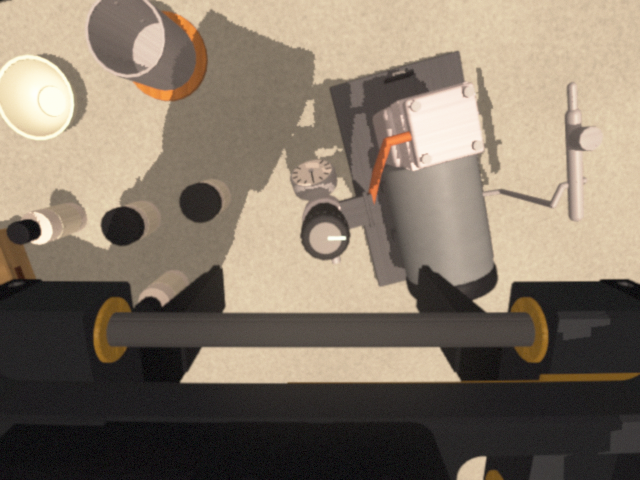

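The wrist view shows the knob top with its white line at about (326,237), and the gauge at (313,175).

Run:
```python
from h import *
p=optics.camera_params("wrist")
print(plane(p,326,237,193)); im=cv2.imread("pics/w1.png")
cv2.imwrite("pics/w1c.png",cv2.resize(im[150:290,250:410],None,fx=5,fy=5,interpolation=cv2.INTER_CUBIC))
```

```text
[ 511.8 -248.8]
```

View pics/w1c.png

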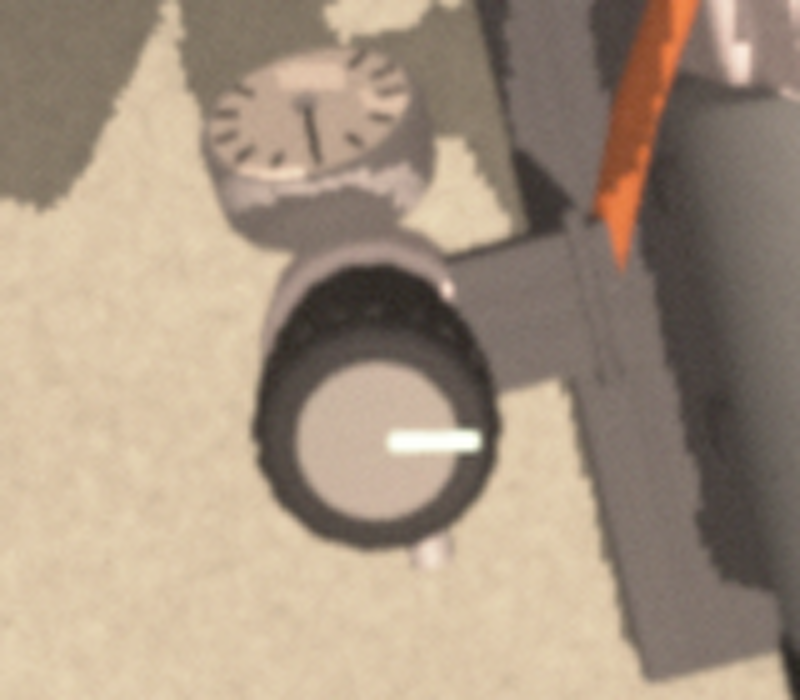

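```bash
python3 -m handwheel '[{"travel":[-1,-3,-10],"roll":-8},{"travel":[-1,-3,-20],"roll":-16},{"travel":[-1,-3,-30],"roll":-24},{"travel":[-1,-3,-40],"roll":-32},{"travel":[-1,-3,-50],"roll":-40},{"travel":[-1,-3,-60],"roll":-48},{"travel":[-1,-3,-70],"roll":-50},{"travel":[-1,-3,-70],"roll":-50}]'; python3 -m handwheel '[{"travel":[0,0,-30],"roll":0},{"travel":[0,0,-55],"roll":0},{"travel":[0,0,-55],"roll":0}]'
python3 - <<'E'
from h import *
print(jaw())
snap("wrist","w2",(200,150,440,330),3)
snap("scene","s3",(180,110,320,230),5)
E
```

```text
t: 2.2
eef_pos: [509.8, -249.1, 219.5]
tcp_rot: [0.618, 1.568, 2.7]
ft_force: [-0.4, -0.1, 1.1]
opening: 0.999
t: 2.5
eef_pos: [509.7, -248.2, 163.6]
tcp_rot: [0.536, 1.566, 2.62]
ft_force: [-0.2, 0.6, -0.3]
opening: 1.001
(-150.6, array([ 509.7, -248.2,  163.6]), array([-0.004,  0.002, -1.   ]), array([-0.18,  0.65, -0.29]), array([ 0.109, -0.042,  0.015]), 1.001, 2.5, array([-0.57,  0.47,  1.76, -0.  ,  0.92,  2.06]))
```

View pics/w2.png

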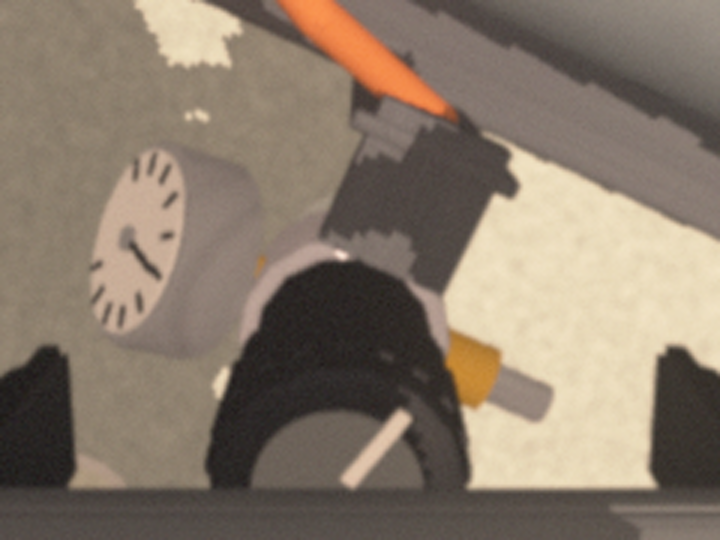

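View pics/s3.png

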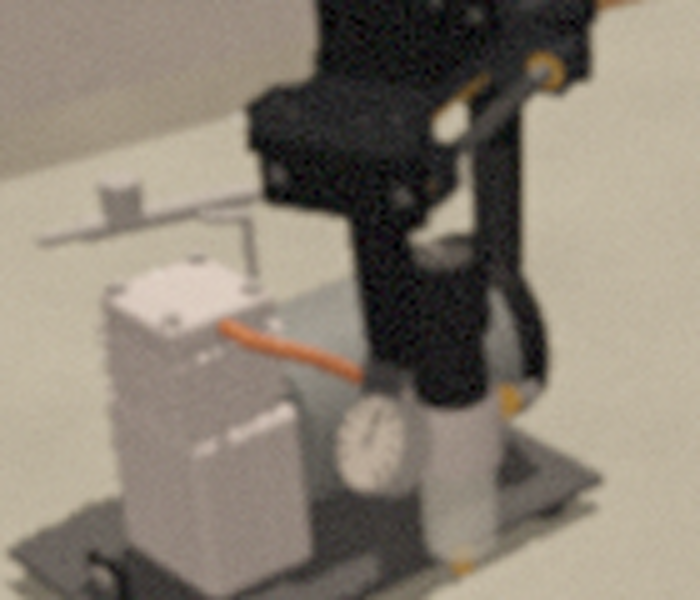

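```bash
python3 -m handwheel '[{"travel":[2.5,1.7,0],"roll":0},{"travel":[2.5,1.7,0],"roll":0}]'; python3 -m handwheel '[{"travel":[0,0,0],"roll":0},{"travel":[0,0,0],"roll":0},{"travel":[0,0,0],"roll":0},{"travel":[0,0,0],"roll":0},{"travel":[0,0,0],"roll":0},{"travel":[0,0,0],"roll":0}]' 1
python3 - <<'E'
from h import *
print(jaw())
E
```

```text
t: 2.8
eef_pos: [514.4, -246.4, 167.0]
tcp_rot: [-2.665, 1.569, -0.581]
ft_force: [0.3, 0.1, 0.2]
opening: 1.002
t: 3.4
eef_pos: [513.7, -246.1, 165.6]
tcp_rot: [0.883, 1.571, 2.968]
ft_force: [0.8, -0.1, 0.3]
opening: 0.553
(-150.6, array([ 513.7, -246.1,  165.6]), array([-0.,  0., -1.]), array([ 0.84, -0.15,  0.28]), array([ 0.104, -0.024, -0.025]), 0.553, 3.4, array([-0.56,  0.47,  1.75, -0.  ,  0.92,  2.07]))
```

```bash
python3 -m handwheel '[{"travel":[0,0,0],"roll":0},{"travel":[0,0,0],"roll":0},{"travel":[0,0,0],"roll":0},{"travel":[0,0,0],"roll":0},{"travel":[0,0,0],"roll":0}]' 1
python3 - <<'E'
from h import *
print(jaw())
E
```

```text
t: 3.9
eef_pos: [513.1, -246.5, 165.7]
tcp_rot: [1.359, 1.569, -2.839]
ft_force: [-5.2, -2.9, 2.4]
opening: 0.387
(-150.6, array([ 513.1, -246.5,  165.7]), array([-0.001, -0.   , -1.   ]), array([-5.22, -2.89,  2.41]), array([-0.323,  0.866,  0.033]), 0.387, 3.9, array([-0.56,  0.47,  1.75, -0.  ,  0.92,  2.07]))
```

```bash
python3 -m handwheel '[{"travel":[-1,0,2],"roll":0},{"travel":[-1,0,4],"roll":0},{"travel":[-1,0,6],"roll":0},{"travel":[-1,0,8],"roll":0},{"travel":[-1,0,8],"roll":0},{"travel":[-1,0,8],"roll":0},{"travel":[-1,0,8],"roll":0}]'
python3 - <<'E'
from h import *
print(jaw())
snap("scene","s4",(180,110,320,230),5)
E
```

```text
t: 4.6
eef_pos: [512.9, -246.4, 173.9]
tcp_rot: [-2.975, 1.57, -0.891]
ft_force: [0.2, -4.2, -0.4]
opening: 0.381
(-150.6, array([ 512.9, -246.4,  173.9]), array([ 0.   , -0.001, -1.   ]), array([ 0.16, -4.2 , -0.41]), array([-0.752, -0.269,  0.031]), 0.381, 4.6, array([-0.56,  0.46,  1.75, -0.  ,  0.94,  2.06]))
```

View pics/s4.png

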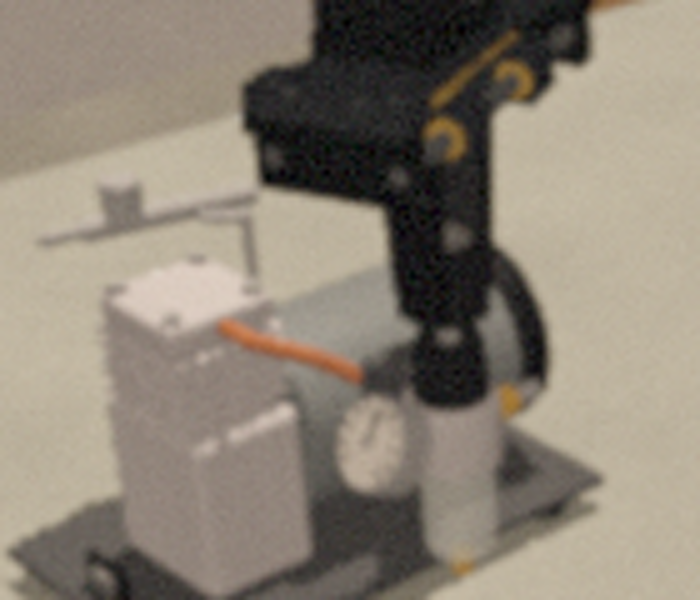

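```bash
python3 -m handwheel '[{"travel":[0,0,0],"roll":5},{"travel":[0,0,0],"roll":10},{"travel":[0,0,0],"roll":15},{"travel":[0,0,0],"roll":20},{"travel":[0,0,0],"roll":25},{"travel":[0,0,0],"roll":30}]'
python3 - <<'E'
from h import *
print(jaw())
snap("scene","s5",(180,110,320,230),5)
snap("wrist","w5",(200,100,440,330),2.5)
E
```

```text
t: 5.25
eef_pos: [512.8, -246.4, 173.9]
tcp_rot: [2.369, 1.57, -1.302]
ft_force: [0.1, -6.5, -0.2]
opening: 0.385
(-120.4, array([ 512.8, -246.4,  173.9]), array([ 0.   , -0.001, -1.   ]), array([ 0.06, -6.49, -0.16]), array([-0.984,  0.004, -0.074]), 0.385, 5.25, array([-0.56,  0.46,  1.75, -0.  ,  0.94,  1.54]))
```

View pics/s5.png

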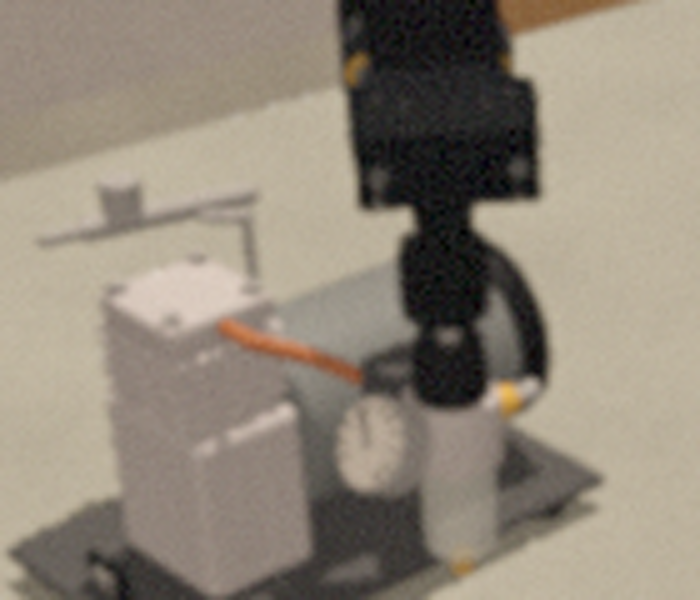

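View pics/w5.png

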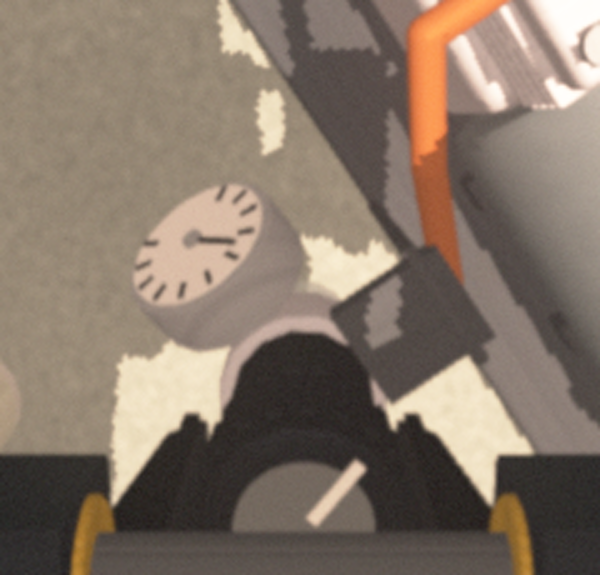

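```bash
python3 -m handwheel '[{"travel":[0,-0.7,0],"roll":7},{"travel":[0,-0.7,0],"roll":14},{"travel":[0,-0.7,0],"roll":21},{"travel":[0,-0.7,0],"roll":28},{"travel":[0,-0.7,0],"roll":35},{"travel":[0,-0.7,0],"roll":42},{"travel":[0,-0.7,0],"roll":49}]'
python3 - <<'E'
from h import *
print(jaw())
snap("wrist","w6",(200,100,440,330),2.5)
E
```

```text
t: 6.05
eef_pos: [512.7, -246.7, 173.8]
tcp_rot: [-1.362, 1.571, 2.106]
ft_force: [-0.3, -4.5, 1.0]
opening: 0.386
(-71.3, array([ 512.7, -246.7,  173.8]), array([-0.,  0., -1.]), array([-0.31, -4.46,  1.05]), array([-0.488, -0.033,  0.004]), 0.386, 6.05, array([-0.56,  0.46,  1.75,  0.  ,  0.94,  0.68]))
```

View pics/w6.png

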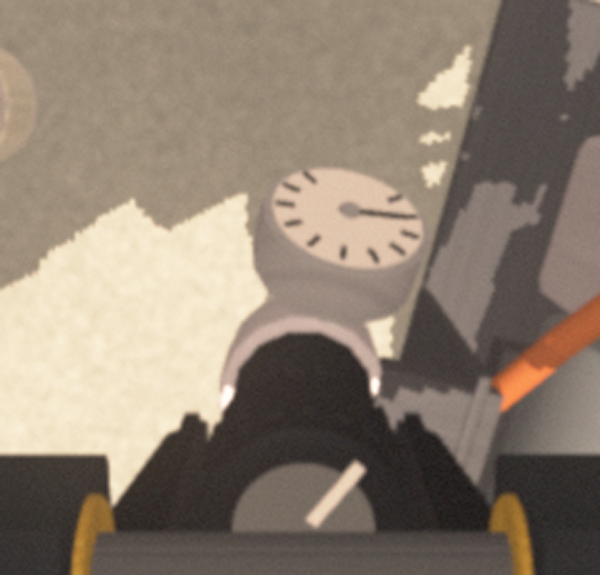

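```bash
python3 -m handwheel '[{"travel":[0,0,0],"roll":5},{"travel":[0,0,0],"roll":10},{"travel":[0,0,0],"roll":15},{"travel":[0,0,0],"roll":20},{"travel":[0,0,0],"roll":24}]'
python3 - <<'E'
from h import *
print(jaw())
snap("wrist","w7",(200,100,440,330),2.5)
E
```

```text
t: 6.6
eef_pos: [512.7, -246.8, 173.8]
tcp_rot: [-2.633, 1.571, 1.249]
ft_force: [-0.1, -3.1, 1.3]
opening: 0.385
(-47.5, array([ 512.7, -246.8,  173.8]), array([ 0.,  0., -1.]), array([-0.07, -3.09,  1.32]), array([-0.603,  0.087, -0.015]), 0.385, 6.6, array([-0.56,  0.46,  1.75,  0.  ,  0.94,  0.26]))
```

View pics/w7.png

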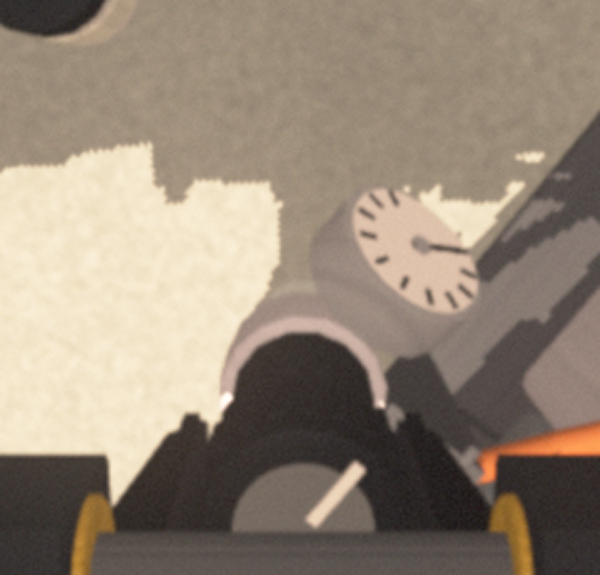

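```bash
python3 -m handwheel '[{"travel":[0,0,0],"roll":3},{"travel":[0,0,0],"roll":6},{"travel":[0,0,0],"roll":9},{"travel":[0,0,0],"roll":12}]'
python3 - <<'E'
from h import *
print(jaw())
snap("wrist","w8",(200,100,440,330),2.5)
E
```

```text
t: 7.05
eef_pos: [513.0, -246.6, 173.8]
tcp_rot: [2.612, 1.57, 0.418]
ft_force: [1.3, -2.4, 0.0]
opening: 0.385
(-35.7, array([ 513. , -246.6,  173.8]), array([ 0.001,  0.   , -1.   ]), array([ 1.28, -2.36,  0.04]), array([-0.363, -0.318, -0.013]), 0.385, 7.05, array([-0.56,  0.46,  1.75,  0.  ,  0.94,  0.06]))
```

View pics/w8.png

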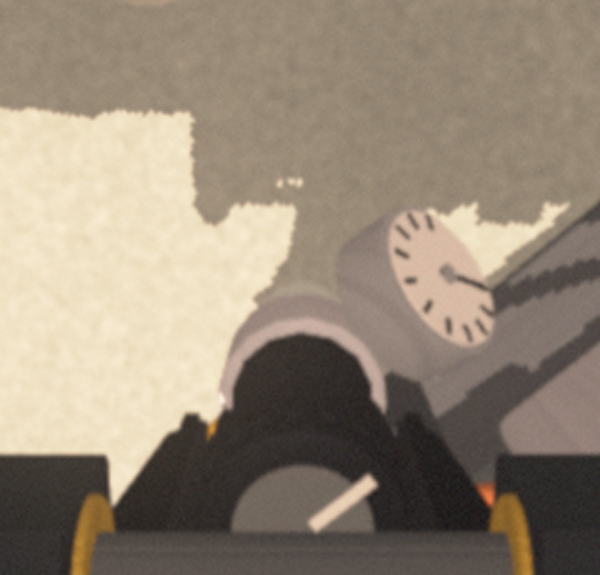

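```bash
python3 -m handwheel '[{"travel":[0,0,0],"roll":4},{"travel":[0,0,0],"roll":8},{"travel":[0,0,0],"roll":8}]'
python3 - <<'E'
from h import *
print(jaw())
snap("wrist","w9",(200,100,440,330),2.5)
E
```

```text
t: 7.4
eef_pos: [512.9, -246.6, 173.7]
tcp_rot: [2.485, 1.57, 0.431]
ft_force: [2.3, -2.1, -1.7]
opening: 0.385
(-27.7, array([ 512.9, -246.6,  173.7]), array([ 0.,  0., -1.]), array([ 2.25, -2.06, -1.7 ]), array([-0.567, -0.347,  0.285]), 0.385, 7.4, array([-0.56,  0.46,  1.75,  0.  ,  0.94, -0.08]))
```

View pics/w9.png

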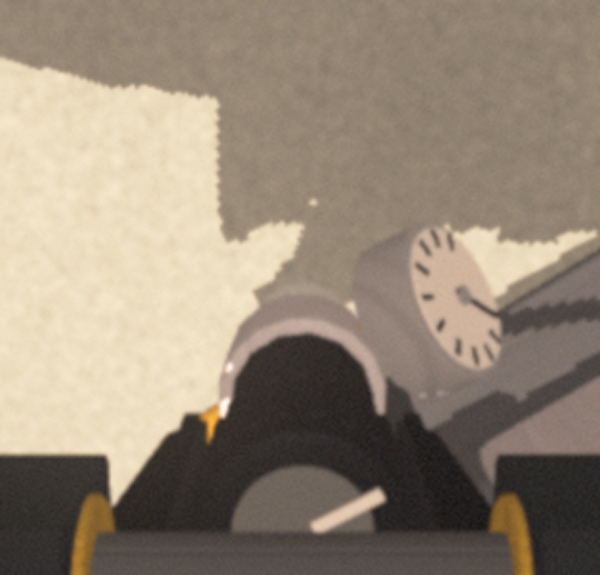

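The white line now slips against the jaws, the needle has stopped at its end tick, and the moment has risen to 0.29 N·m. The knob is therefore at its stop, so I'll press it down.

```bash
python3 -m handwheel '[{"travel":[0,0,-2],"roll":0},{"travel":[0,0,-4],"roll":0},{"travel":[0,0,-6],"roll":0},{"travel":[0,0,-8],"roll":0},{"travel":[0,0,-9],"roll":0},{"travel":[0,0,-10],"roll":0},{"travel":[0,0,-10],"roll":0}]'
python3 - <<'E'
from h import *
print(jaw())
snap("wrist","w10",(200,100,440,330),2.5)
snap("scene","s10",(180,110,320,230),5)
E
```

```text
t: 8.15
eef_pos: [512.8, -246.9, 163.6]
tcp_rot: [1.345, 1.571, -0.707]
ft_force: [2.4, -1.2, 2.2]
opening: 0.385
(-27.6, array([ 512.8, -246.9,  163.6]), array([ 0., -0., -1.]), array([ 2.44, -1.23,  2.21]), array([-0.173, -0.457,  0.067]), 0.385, 8.15, array([-0.56,  0.47,  1.76, -0.  ,  0.92, -0.08]))
```

View pics/w10.png

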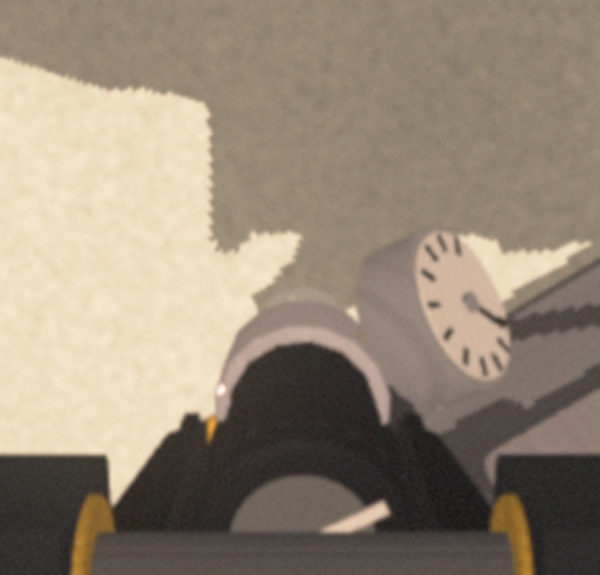

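View pics/s10.png

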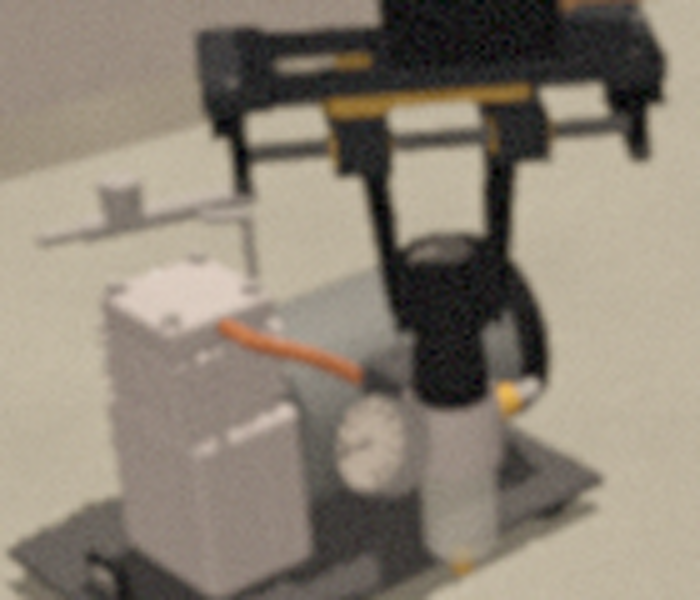

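```bash
python3 -m handwheel '[{"travel":[0,0,0],"roll":0},{"travel":[0,0,0],"roll":0},{"travel":[0,0,0],"roll":0},{"travel":[0,0,0],"roll":0},{"travel":[0,0,30],"roll":0},{"travel":[0,0,50],"roll":0},{"travel":[0,0,50],"roll":0}]' -0.3;  python3 - <<'E'
from h import *
print(jaw())
snap("wrist","w11",(200,100,520,340),2.5)
im,p=snap("scene","s11",(230,140,310,220),8)
print([ (z,proj(p,(512.3,-246,z))) for z in (193,201)])
E
```

```text
t: 8.95
eef_pos: [513.5, -247.3, 216.0]
tcp_rot: [1.493, 1.567, -0.559]
ft_force: [0.4, -0.2, -0.2]
opening: 0.651
(-27.6, array([ 513.5, -247.3,  216. ]), array([ 0.003, -0.002, -1.   ]), array([ 0.42, -0.2 , -0.23]), array([-0.063, -0.146,  0.066]), 0.651, 8.95, array([-0.56,  0.41,  1.7 ,  0.  ,  1.03, -0.08]))
[(193, (np.float64(268.7417478912485), np.float64(160.42929754768778))), (201, (np.float64(268.50997328230005), np.float64(156.89492469647783)))]
```

View pics/w11.png

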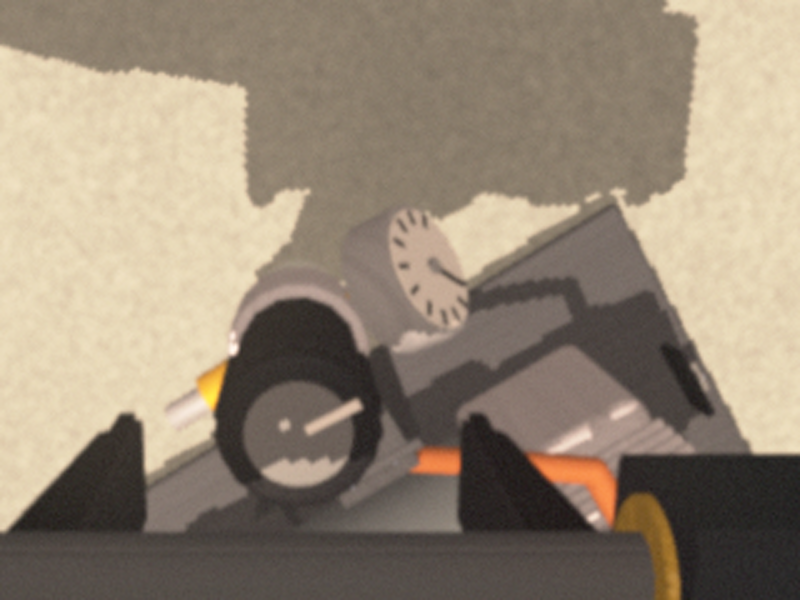

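View pics/s11.png

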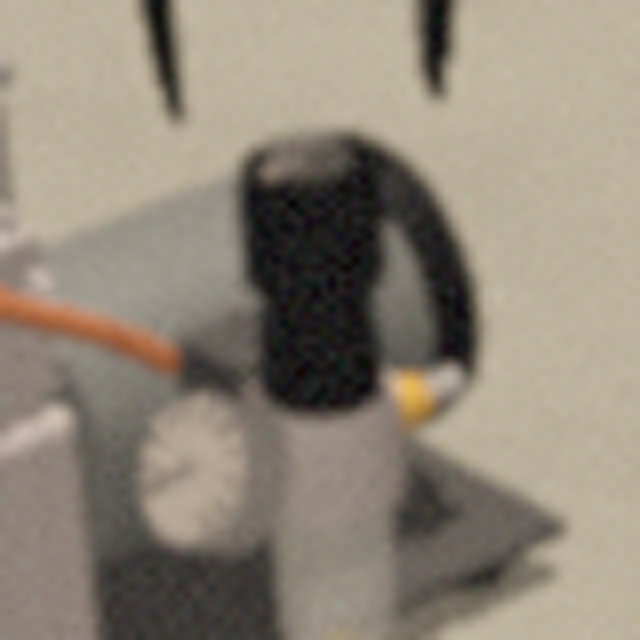

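The scene view shows the knob top at z ≈ 193 (pixel row 160), so it is pushed in, and the needle rests at its end tick. Next is jar B at top-view pixel (385,272).

```bash
python3 -m handwheel '[{"travel":[4,18,0],"roll":4},{"travel":[8,48,0],"roll":12},{"travel":[16,88,0],"roll":20},{"travel":[28,128,0],"roll":27},{"travel":[28,134,-40],"roll":27},{"travel":[28,134,-60],"roll":27},{"travel":[28,134,-60],"roll":27}]' -0.6;  python3 - <<'E'
from h import *
print(jaw())
snap("wrist","w12")
im,p=snap("top","t12",(150,210,420,370),2.9)
E
```

```text
t: 9.75
eef_pos: [539.1, -111.9, 150.3]
tcp_rot: [-1.884, 1.564, 2.819]
ft_force: [-0.5, -0.6, -0.6]
opening: 0.799
(-0.5, array([ 539.1, -111.9,  150.3]), array([-0.006,  0.002, -1.   ]), array([-0.55, -0.62, -0.57]), array([ 0.011, -0.108, -0.009]), 0.799, 9.75, array([-0.32,  0.46,  1.81, -0.  ,  0.87, -0.32]))
```

View pics/w12.png

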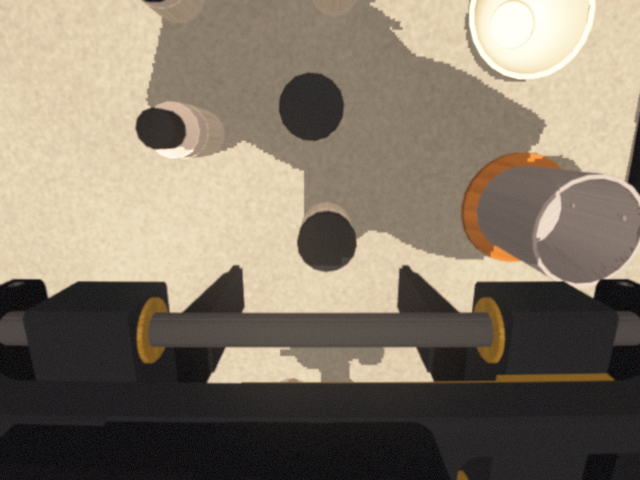

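View pics/t12.png

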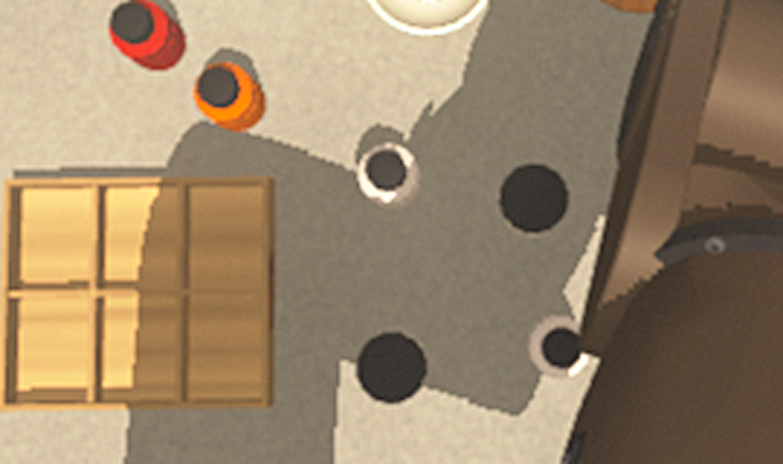

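Run:
```python
from h import *
p=optics.camera_params("wrist"); print(plane(p,327,241,62),plane(p,311,106,62),jaw()[1])
```

```text
[ 544.9 -113.3] [534.6 -19.3] [ 540.6 -112.9  153.3]
```

```bash
python3 -m handwheel '[{"travel":[2,-0.5,-40],"roll":0},{"travel":[2,-0.5,-80],"roll":0},{"travel":[2,-0.5,-105],"roll":0},{"travel":[2,-0.5,-117],"roll":0},{"travel":[2,-0.5,-117],"roll":0},{"travel":[2,-0.5,-117],"roll":0}]' ; python3 -m handwheel '[{"travel":[0,0,0],"roll":0},{"travel":[0,0,0],"roll":0},{"travel":[0,0,0],"roll":0},{"travel":[0,0,0],"roll":0},{"travel":[0,0,0],"roll":0},{"travel":[0,0,0],"roll":0},{"travel":[0,0,0],"roll":0}]' 1
```

```text
t: 10.45
eef_pos: [543.5, -113.8, 37.9]
tcp_rot: [1.268, 1.569, -0.314]
ft_force: [0.0, -0.4, 0.9]
opening: 0.798
t: 11.15
eef_pos: [542.9, -113.4, 36.9]
tcp_rot: [1.326, 1.57, -0.255]
ft_force: [-0.8, 0.1, 4.3]
opening: 0.459
```

```bash
python3 -m handwheel '[{"travel":[0,0,20],"roll":0},{"travel":[0,0,60],"roll":0},{"travel":[0,0,105],"roll":0},{"travel":[-2,40,120],"roll":0},{"travel":[-5,85,120],"roll":0},{"travel":[-8,130,120],"roll":0},{"travel":[-11,175,120],"roll":0},{"travel":[-14,220,120],"roll":0}]' ; python3 -m handwheel '[{"travel":[-4,45,0],"roll":0},{"travel":[-8,90,0],"roll":0},{"travel":[-11,135,0],"roll":0},{"travel":[-13,175,0],"roll":0},{"travel":[-13,187,0],"roll":0},{"travel":[-13,187,0],"roll":0},{"travel":[-13,187,0],"roll":0}]'
python3 - <<'E'
from h import *
print(jaw())
snap("wrist","w13")
im,p=snap("scene","s13")
E
```

```text
t: 11.95
eef_pos: [528.2, 108.3, 156.5]
tcp_rot: [-1.345, 1.571, -2.926]
ft_force: [0.2, 0.3, -0.9]
opening: 0.459
t: 12.65
eef_pos: [515.6, 292.7, 156.3]
tcp_rot: [-0.862, 1.57, -2.443]
ft_force: [-0.1, -0.0, -1.8]
opening: 0.457
(-0.6, array([515.6, 292.7, 156.3]), array([-0.001, -0.001, -1.   ]), array([-0.09, -0.01, -1.81]), array([ 0.025, -0.072,  0.028]), 0.457, 12.65, array([ 0.41,  0.51,  1.7 , -0.  ,  0.93,  0.42]))
```

View pics/w13.png

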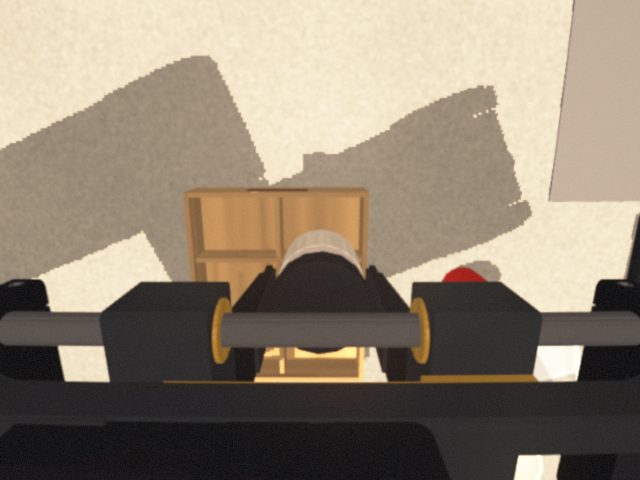

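View pics/s13.png

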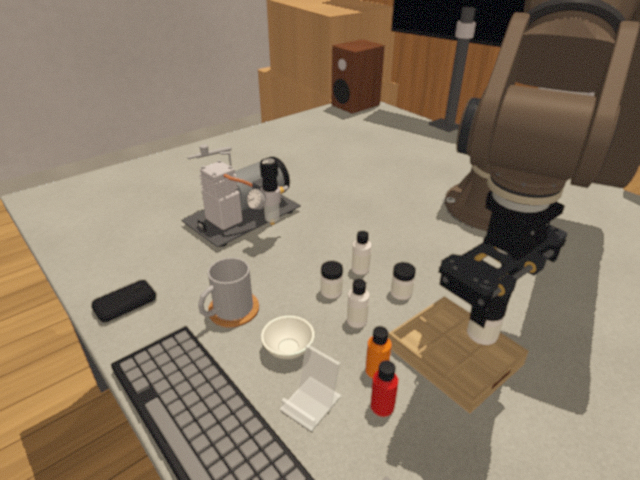

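Run:
```python
from h import *
p=optics.camera_params("wrist"); print(plane(p,368,189,34),plane(p,187,190,34),plane(p,363,374,34))
```

```text
[553.5 325.8] [409.6 326.7] [552.6 158.5]
```

Run:
```python
from h import *
im=cv2.imread("pics/a_scene.png")
cv2.imwrite("pics/s1b.png",cv2.resize(im[290:420,385:530],None,fx=5.5,fy=4.6,interpolation=cv2.INTER_CUBIC))
im=cv2.imread("pics/a_top.png")
cv2.imwrite("pics/t1b.png",cv2.resize(im[260:360,145:250],None,fx=6,fy=6,interpolation=cv2.INTER_CUBIC))
```

```text
(no output)
```

View pics/s1b.png

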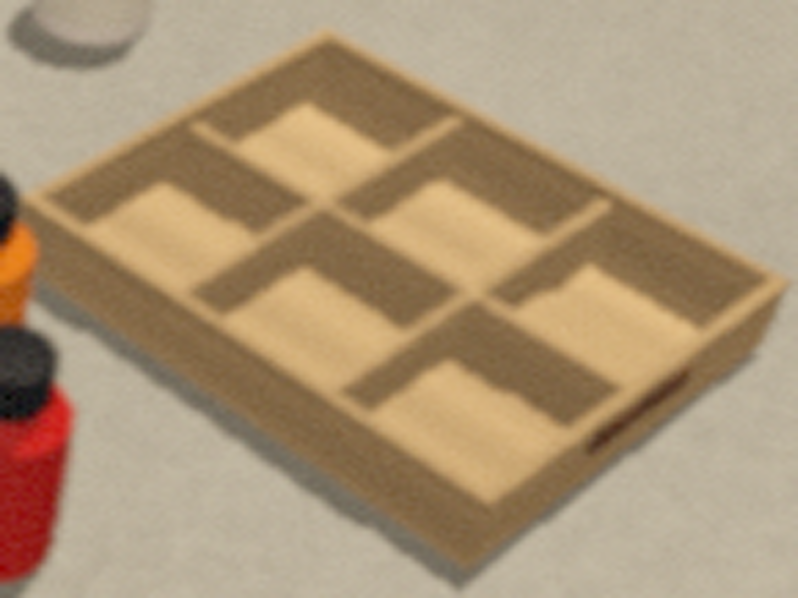

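View pics/t1b.png

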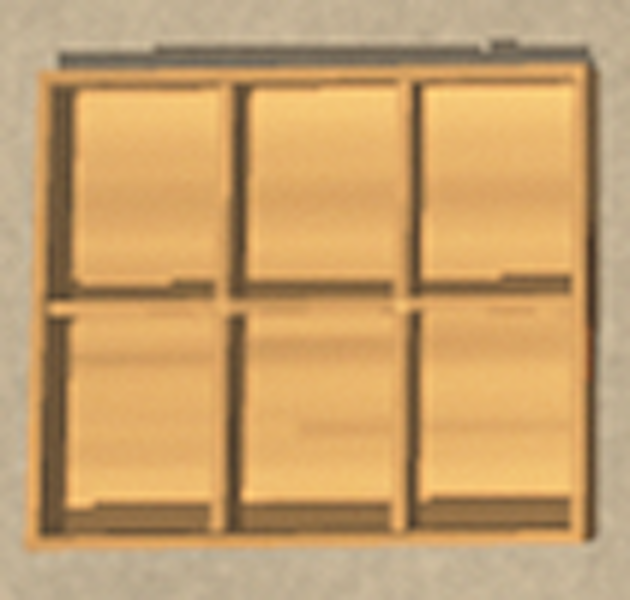

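Run:
```python
from h import *
t=optics.camera_params("top");s=optics.camera_params("scene")
T=lambda u,v:(145+u/6-.4,260+v/6-.4); S=lambda u,v:(385+u/5.5-.4,290+v/4.6-.4)
for n,a,b in(("+x+y",(40,72),None),("+x-y",(587,65),(22,197)),("-x-y",(583,540),(328,32)),("-x+y",(27,545),(787,285))):
    print(n,plane(t,*T(*a),34), b and tri(t,T(*a),s,S(*b)), b and plane(s,*S(*b),34))
# divider crossings z=30
for a,b in(((405,304),(322,205)),((225,303),(475,295))): print(plane(t,*T(*a),30),plane(s,*S(*b),30))
```

```text
+x+y [553.6 324.3] None None
+x-y [552.3 152.8] (array([552.7, 152.6,  32.8]), np.float64(0.8)) [553.9 153.1]
-x-y [405.6 154.3] (array([405.4, 154.8,  31.3]), np.float64(0.3)) [408.  156.6]
-x+y [407.7 325.3] (array([407.7, 325.9,  31.5]), np.float64(0.4)) [410.3 326.6]
[479.  210.3] [482.1 212.8]
[480.5 266.4] [481.8 268.9]
```

```bash
python3 -m handwheel '[{"travel":[1.4,3,-20],"roll":0},{"travel":[1.4,3,-55],"roll":0},{"travel":[1.4,3,-75],"roll":0},{"travel":[1.4,3,-85],"roll":0},{"travel":[1.4,3,-92],"roll":0},{"travel":[1.4,3,-98],"roll":0},{"travel":[1.4,3,-98],"roll":0}]'
python3 - <<'E'
from h import *
print(jaw())
E
```

```text
t: 13.45
eef_pos: [517.3, 296.4, 58.7]
tcp_rot: [1.687, 1.571, 0.106]
ft_force: [0.2, -0.6, -1.1]
opening: 0.46
(-0.6, array([517.3, 296.4,  58.7]), array([ 0.,  0., -1.]), array([ 0.22, -0.58, -1.14]), array([ 0.017, -0.117, -0.021]), 0.46, 13.45, array([ 0.41,  0.64,  1.77, -0.  ,  0.73,  0.42]))
```

No wall contact, so the jar is inside the cell. Lowering to the floor.

```bash
python3 -m handwheel '[{"travel":[0,0,-5],"roll":0},{"travel":[0,0,-10],"roll":0},{"travel":[0,0,-14],"roll":0},{"travel":[0,0,-16],"roll":0},{"travel":[0,0,-17],"roll":0},{"travel":[0,0,-17],"roll":0}]'
python3 -m handwheel '[{"travel":[0,0,0],"roll":0},{"travel":[0,0,0],"roll":0},{"travel":[0,0,0],"roll":0},{"travel":[0,0,0],"roll":0},{"travel":[0,0,0],"roll":0}]' -0.3
python3 -m handwheel '[{"travel":[0,0,30],"roll":0},{"travel":[0,0,75],"roll":0},{"travel":[0,0,115],"roll":0},{"travel":[0,-40,115],"roll":0},{"travel":[0,-85,115],"roll":0},{"travel":[0,-130,115],"roll":0},{"travel":[0,-170,115],"roll":0}]' -0.6
python3 - <<'E'
from h import *
print(jaw())
snap("wrist","w14")
im,p=snap("scene","s14",(260,220,560,420),2.6)
snap("top","t14",(140,210,400,370),3)
E
```

```text
t: 14.05
eef_pos: [517.1, 296.7, 41.6]
tcp_rot: [-0.552, 1.571, -2.133]
ft_force: [-0.4, -0.0, -2.1]
opening: 0.459
t: 14.55
eef_pos: [517.2, 296.6, 41.7]
tcp_rot: [1.69, 1.571, 0.109]
ft_force: [-0.4, 0.5, 0.7]
opening: 0.647
t: 15.25
eef_pos: [516.8, 124.9, 156.9]
tcp_rot: [1.461, 1.57, -0.12]
ft_force: [0.4, -0.0, 0.1]
opening: 0.802
(-0.6, array([516.8, 124.9, 156.9]), array([ 0., -0., -1.]), array([ 0.39, -0.05,  0.12]), array([-0.062, -0.124, -0.007]), 0.802, 15.25, array([ 0.11,  0.43,  1.85, -0.  ,  0.86,  0.12]))
```

View pics/t14.png

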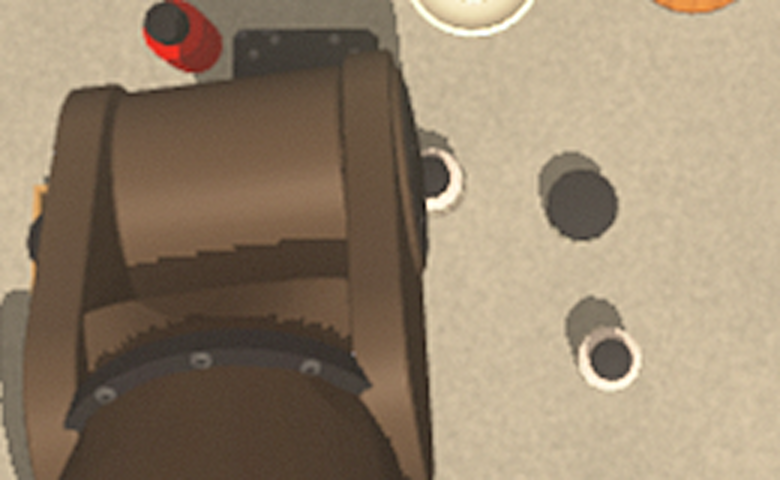

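View pics/s14.png

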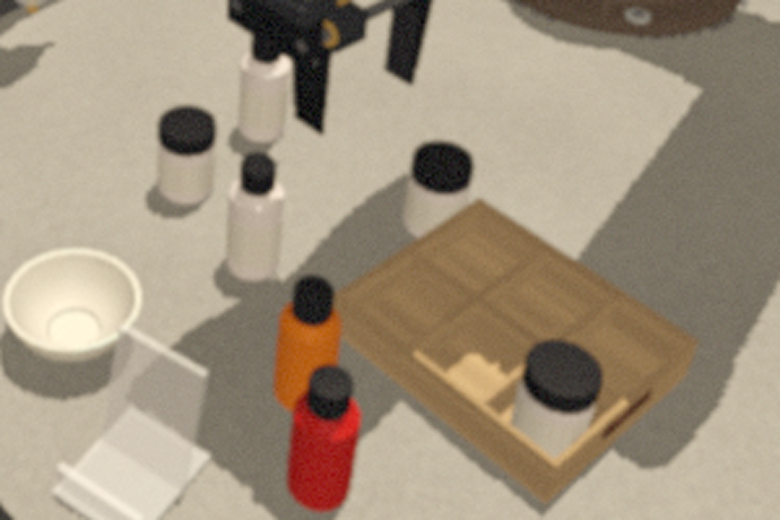

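View pics/w14.png

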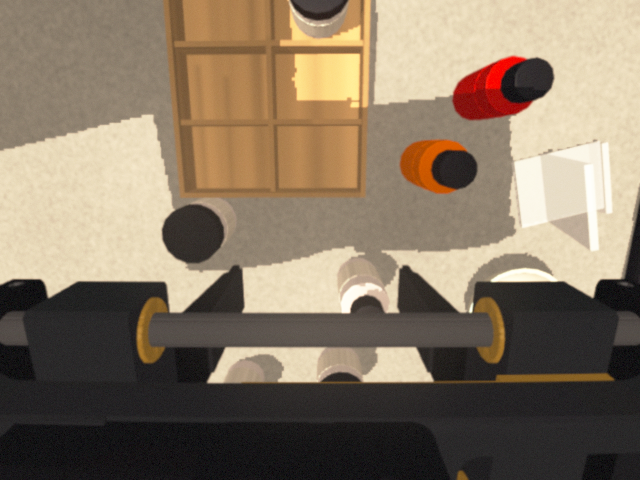

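Jar B stands in its cell. Jar C has been knocked towards the tray; it is now at wrist pixel (194,233).

Run:
```python
from h import *
p=optics.camera_params("wrist");s=optics.camera_params("scene")
im=cv2.imread("pics/w14_raw.png"); cv2.imwrite("pics/w14c.png",cv2.resize(im[160:290,130:260],None,fx=4,fy=4))
print(plane(p,194,233,62),plane(s,260+443/2.6,220+166/2.6,60), "b1",plane(p,366,308,92))
```

```text
[423.2 130.9] [426.1 134.2] b1 [547.8  83.1]
```

View pics/w14c.png

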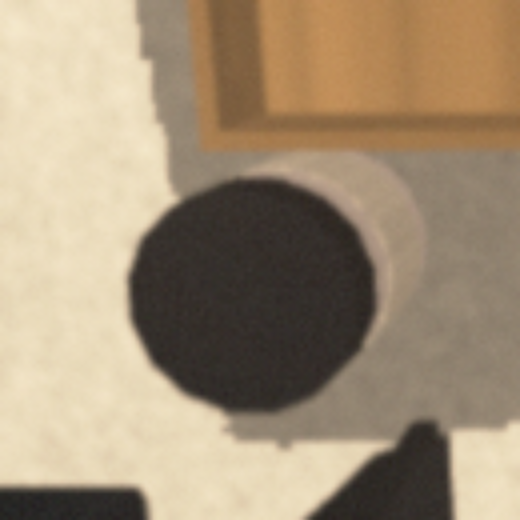

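```bash
python3 -m handwheel '[{"travel":[-45,4,0],"roll":0},{"travel":[-85,7,0],"roll":0},{"travel":[-92,7.5,0],"roll":0},{"travel":[-92,7.5,0],"roll":0}]' -0.6
python3 - <<'E'
from h import *
print(jaw())
im,p=snap("wrist","w15",(200,150,440,330),3)
E
```

```text
t: 15.8
eef_pos: [424.7, 135.1, 157.1]
tcp_rot: [1.795, 1.57, 0.216]
ft_force: [0.9, 0.2, -0.1]
opening: 0.798
(-0.5, array([424.7, 135.1, 157.1]), array([ 0.001,  0.   , -1.   ]), array([ 0.9 ,  0.23, -0.14]), array([-0.009, -0.178, -0.056]), 0.798, 15.8, array([0.16, 0.32, 2.05, 0.  , 0.77, 0.17]))
```

View pics/w15.png

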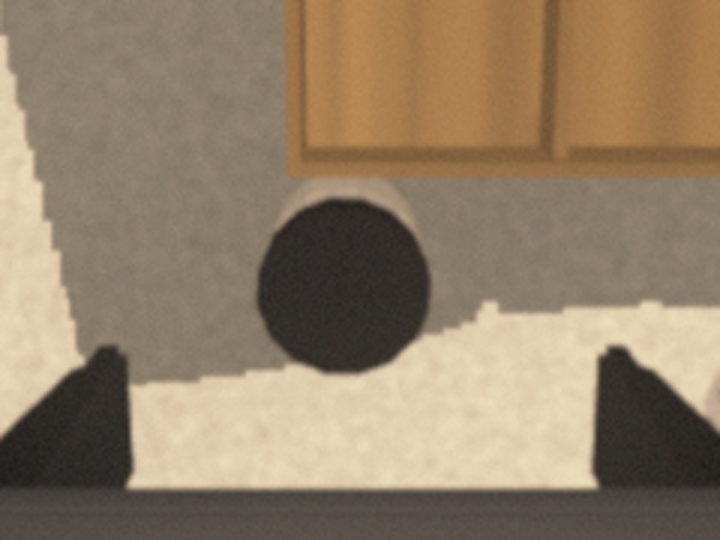

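Run:
```python
from h import *
p=optics.camera_params("wrist"); print(plane(p,314.7,245.3,62), jaw()[1], plane(p,200+555/3,150+175/3,34),plane(p,200+285/3,150+175/3,34))
```

```text
[421.3 130.4] [425.9 134.9 157.1] [477.8 153. ] [405.4 153.6]
```

```bash
python3 -m handwheel '[{"travel":[-3.7,-3.5,-40],"roll":0},{"travel":[-3.7,-3.5,-80],"roll":0},{"travel":[-3.7,-3.5,-108],"roll":0},{"travel":[-3.7,-3.5,-120],"roll":0},{"travel":[-3.7,-3.5,-120],"roll":0},{"travel":[-3.7,-3.5,-120],"roll":0}]' ; python3 -m handwheel '[{"travel":[0,0,0],"roll":0},{"travel":[0,0,0],"roll":0},{"travel":[0,0,0],"roll":0},{"travel":[0,0,0],"roll":0},{"travel":[0,0,0],"roll":0},{"travel":[0,0,0],"roll":0},{"travel":[0,0,0],"roll":0}]' 1
```

```text
t: 16.45
eef_pos: [422.5, 130.9, 36.6]
tcp_rot: [1.669, 1.57, 0.088]
ft_force: [0.1, 0.1, -0.1]
opening: 0.799
t: 17.15
eef_pos: [421.5, 130.7, 36.9]
tcp_rot: [1.696, 1.57, 0.115]
ft_force: [-1.3, 0.0, 6.4]
opening: 0.457
```

```bash
python3 -m handwheel '[{"travel":[0,0,20],"roll":0},{"travel":[0,0,60],"roll":0},{"travel":[0,0,105],"roll":0},{"travel":[6,40,120],"roll":0},{"travel":[12,85,120],"roll":0},{"travel":[18,130,120],"roll":0},{"travel":[23.5,165,120],"roll":0},{"travel":[23.5,165,120],"roll":0}]' ; python3 -m handwheel '[{"travel":[0,0,-20],"roll":0},{"travel":[0,0,-55],"roll":0},{"travel":[0,0,-75],"roll":0},{"travel":[0,0,-85],"roll":0},{"travel":[0,0,-92],"roll":0},{"travel":[0,0,-98],"roll":0},{"travel":[0,0,-98],"roll":0}]'
python3 - <<'E'
from h import *
print(jaw())
E
```

```text
t: 17.95
eef_pos: [445.1, 299.0, 156.3]
tcp_rot: [2.346, 1.57, 0.768]
ft_force: [-0.2, -0.1, -1.4]
opening: 0.459
t: 18.65
eef_pos: [445.0, 295.5, 58.6]
tcp_rot: [1.508, 1.571, -0.073]
ft_force: [0.0, 0.4, -1.2]
opening: 0.456
(-0.6, array([445. , 295.5,  58.6]), array([ 0., -0., -1.]), array([ 0.01,  0.42, -1.21]), array([-0.023, -0.101,  0.006]), 0.456, 18.65, array([ 0.46,  0.58,  1.93, -0.  ,  0.63,  0.47]))
```

```bash
python3 -m handwheel '[{"travel":[0,0,-5],"roll":0},{"travel":[0,0,-10],"roll":0},{"travel":[0,0,-14],"roll":0},{"travel":[0,0,-16],"roll":0},{"travel":[0,0,-17],"roll":0},{"travel":[0,0,-17],"roll":0}]'
python3 -m handwheel '[{"travel":[0,0,0],"roll":0},{"travel":[0,0,0],"roll":0},{"travel":[0,0,0],"roll":0},{"travel":[0,0,0],"roll":0},{"travel":[0,0,0],"roll":0}]' -0.3
python3 -m handwheel '[{"travel":[0,0,30],"roll":0},{"travel":[0,0,75],"roll":0},{"travel":[0,0,115],"roll":0},{"travel":[10,-40,115],"roll":0},{"travel":[20,-85,115],"roll":0},{"travel":[30,-130,115],"roll":0},{"travel":[40,-175,115],"roll":0}]' -0.6
python3 -m handwheel '[{"travel":[10,-45,0],"roll":0},{"travel":[25,-90,0],"roll":0},{"travel":[48,-134,0],"roll":0},{"travel":[48,-138,0],"roll":0},{"travel":[48,-138,0],"roll":0}]'
python3 - <<'E'
from h import *
print(jaw())
snap("wrist","w16")
im,p=snap("scene","s16",(260,220,560,420),2.6)
snap("top","t16",(140,210,400,370),3)
E
```

```text
t: 19.25
eef_pos: [444.9, 295.7, 41.6]
tcp_rot: [-0.259, 1.571, -1.84]
ft_force: [0.5, -1.1, -0.7]
opening: 0.459
t: 19.75
eef_pos: [445.0, 295.7, 41.7]
tcp_rot: [1.777, 1.571, 0.196]
ft_force: [0.1, 0.1, 0.8]
opening: 0.647
t: 20.45
eef_pos: [485.0, 119.1, 156.9]
tcp_rot: [1.649, 1.57, 0.069]
ft_force: [1.2, 0.4, -0.1]
opening: 0.803
t: 20.95
eef_pos: [532.8, -18.4, 156.4]
tcp_rot: [-1.885, 1.57, 2.815]
ft_force: [-0.0, 0.5, -0.5]
opening: 0.802
(-0.7, array([532.8, -18.4, 156.4]), array([-0.,  0., -1.]), array([-0.03,  0.48, -0.47]), array([ 0.011, -0.035, -0.018]), 0.802, 20.95, array([-0.16,  0.43,  1.85,  0.  ,  0.86, -0.15]))
```

View pics/t16.png

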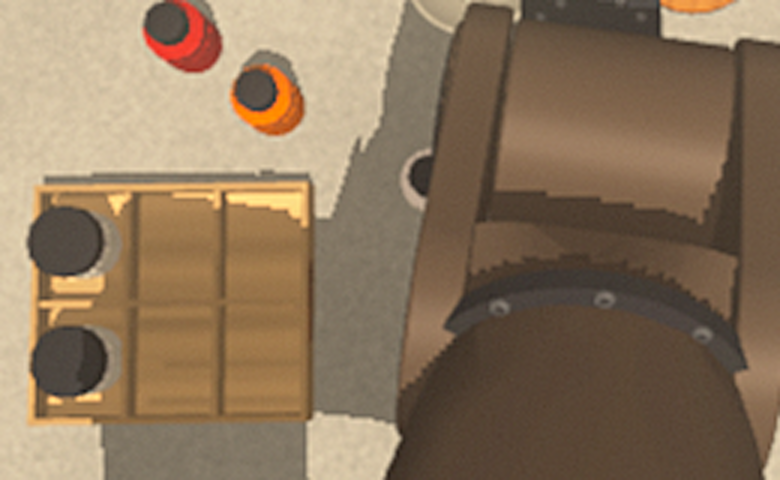

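View pics/w16.png

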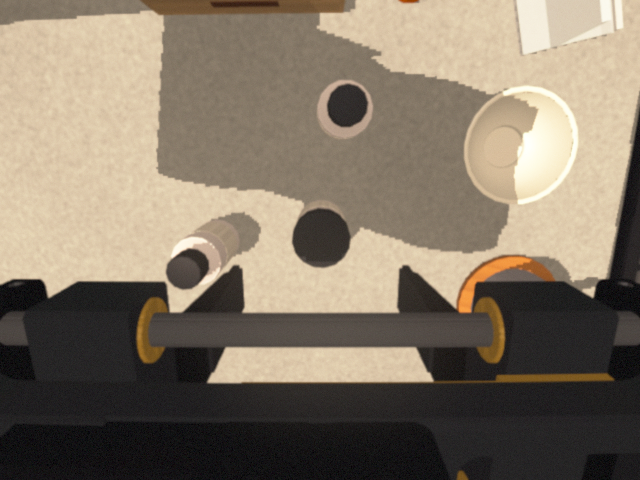

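View pics/s16.png

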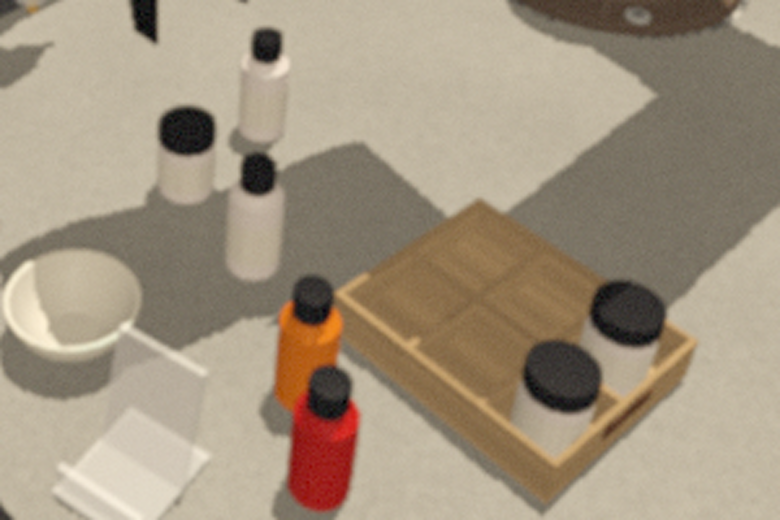

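Both placed jars stand in their cells. Jar A, at wrist pixel (322,237), hasn't moved.

Run:
```python
from h import *
p=optics.camera_params("wrist"); print(plane(p,322,237,62), jaw()[1], "b1",plane(p,348,104,92),"b2",plane(p,187,269,92))
```

```text
[533.1 -14.4] [532.4 -16.3 156.7] b1 [549.3  75.8] b2 [441.9 -28.4]
```

```bash
python3 -m handwheel '[{"travel":[0.5,1,-40],"roll":0},{"travel":[0.5,1,-80],"roll":0},{"travel":[0.5,1,-108],"roll":0},{"travel":[0.5,1,-120],"roll":0},{"travel":[0.5,1,-120],"roll":0},{"travel":[0.5,1,-120],"roll":0}]' ; python3 -m handwheel '[{"travel":[0,0,0],"roll":0},{"travel":[0,0,0],"roll":0},{"travel":[0,0,0],"roll":0},{"travel":[0,0,0],"roll":0},{"travel":[0,0,0],"roll":0},{"travel":[0,0,0],"roll":0},{"travel":[0,0,0],"roll":0}]' 1
python3 - <<'E'
from h import *
print(jaw())
snap("wrist","w17",(200,150,440,330),3)
E
```

```text
t: 21.7
eef_pos: [533.9, -15.9, 37.7]
tcp_rot: [1.435, 1.57, -0.145]
ft_force: [-0.3, -0.6, 0.9]
opening: 0.802
t: 22.4
eef_pos: [533.6, -16.4, 36.9]
tcp_rot: [1.427, 1.57, -0.154]
ft_force: [-0.2, -0.5, 5.4]
opening: 0.453
(-0.6, array([533.6, -16.4,  36.9]), array([ 0., -0., -1.]), array([-0.22, -0.5 ,  5.44]), array([-0.089,  0.032,  0.003]), 0.453, 22.4, array([-0.15,  0.62,  1.94,  0.  ,  0.58, -0.14]))
```

View pics/w17.png

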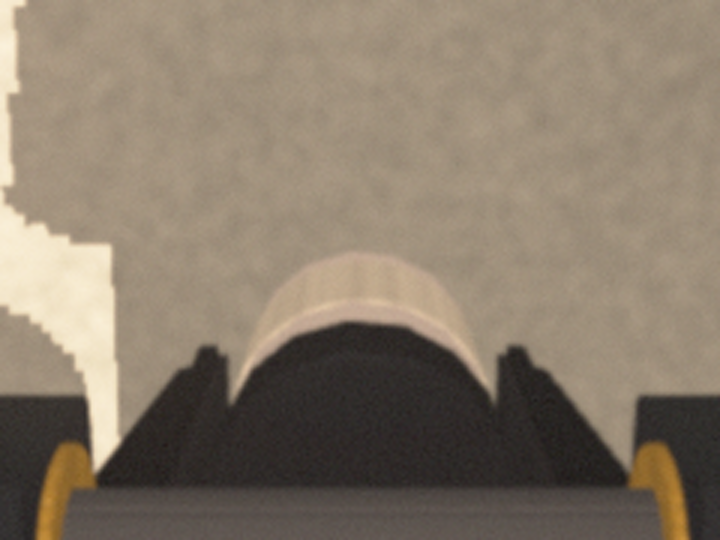

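```bash
python3 -m handwheel '[{"travel":[0,0,20],"roll":0},{"travel":[0,0,60],"roll":0},{"travel":[0,0,105],"roll":0},{"travel":[-3,40,120],"roll":0},{"travel":[-6,85,120],"roll":0},{"travel":[-9,130,120],"roll":0},{"travel":[-12,175,120],"roll":0},{"travel":[-15,220,120],"roll":0}]' ; python3 -m handwheel '[{"travel":[-2,37,0],"roll":0},{"travel":[-2,37,-10],"roll":0},{"travel":[-2,37,-50],"roll":0},{"travel":[-2,37,-75],"roll":0},{"travel":[-2,37,-85],"roll":0},{"travel":[-2,37,-92],"roll":0},{"travel":[-2,37,-98],"roll":0},{"travel":[-2,37,-98],"roll":0}]'
python3 - <<'E'
from h import *
print(jaw())
E
```

```text
t: 23.25
eef_pos: [518.0, 205.4, 156.5]
tcp_rot: [-1.103, 1.571, -2.684]
ft_force: [0.5, -0.5, -0.5]
opening: 0.455
t: 24.05
eef_pos: [516.6, 240.5, 58.7]
tcp_rot: [1.741, 1.571, 0.159]
ft_force: [-0.5, -0.5, -1.3]
opening: 0.459
(-0.6, array([516.6, 240.5,  58.7]), array([ 0.,  0., -1.]), array([-0.53, -0.54, -1.33]), array([-0.019, -0.086,  0.04 ]), 0.459, 24.05, array([ 0.32,  0.62,  1.84, -0.  ,  0.69,  0.33]))
```

```bash
python3 -m handwheel '[{"travel":[0,0,-5],"roll":0},{"travel":[0,0,-10],"roll":0},{"travel":[0,0,-14],"roll":0},{"travel":[0,0,-16],"roll":0},{"travel":[0,0,-17],"roll":0},{"travel":[0,0,-17],"roll":0}]'
python3 -m handwheel '[{"travel":[0,0,0],"roll":0},{"travel":[0,0,0],"roll":0},{"travel":[0,0,0],"roll":0},{"travel":[0,0,0],"roll":0},{"travel":[0,0,0],"roll":0}]' -0.3
python3 -m handwheel '[{"travel":[0,0,30],"roll":0},{"travel":[0,0,75],"roll":0},{"travel":[0,0,115],"roll":0},{"travel":[-15,-40,115],"roll":0},{"travel":[-30,-85,115],"roll":0},{"travel":[-45,-130,115],"roll":0},{"travel":[-60,-175,115],"roll":0}]' -0.6
python3 -m handwheel '[{"travel":[-6,-45,0],"roll":0},{"travel":[-12,-85,0],"roll":0},{"travel":[-16,-96,0],"roll":0},{"travel":[-16,-96,0],"roll":0}]'
python3 - <<'E'
from h import *
print(jaw())
snap("wrist","w18")
snap("top","t18",(140,210,400,370),3)
E
```

```text
t: 24.65
eef_pos: [516.4, 240.7, 41.6]
tcp_rot: [-0.601, 1.571, -2.182]
ft_force: [1.2, -0.5, -1.7]
opening: 0.457
t: 25.15
eef_pos: [516.5, 240.7, 41.7]
tcp_rot: [1.766, 1.571, 0.185]
ft_force: [0.5, -0.5, 0.3]
opening: 0.645
t: 25.85
eef_pos: [455.6, 64.3, 156.9]
tcp_rot: [1.482, 1.57, -0.098]
ft_force: [1.7, -0.9, 0.1]
opening: 0.8
t: 26.25
eef_pos: [440.2, -31.4, 156.8]
tcp_rot: [1.643, 1.571, 0.06]
ft_force: [-0.2, -0.6, 0.2]
opening: 0.797
(-0.7, array([440.2, -31.4, 156.8]), array([ 0.,  0., -1.]), array([-0.21, -0.65,  0.22]), array([ 0.006, -0.118, -0.02 ]), 0.797, 26.25, array([-0.22,  0.32,  2.06,  0.  ,  0.77, -0.21]))
```

View pics/t18.png

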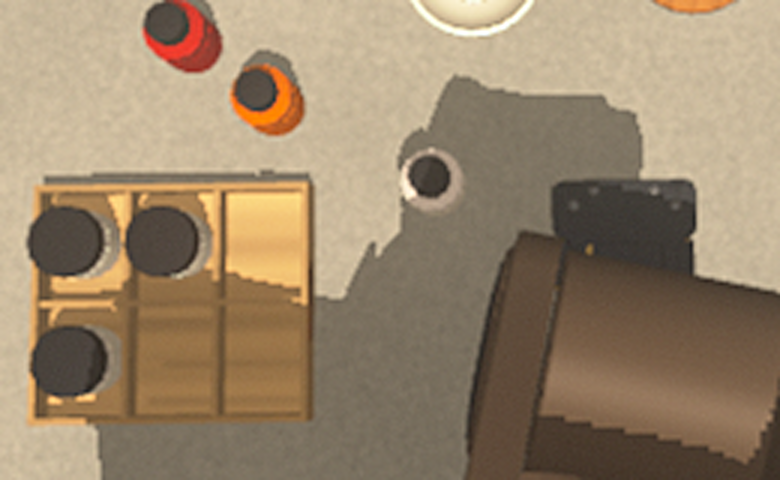

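View pics/w18.png

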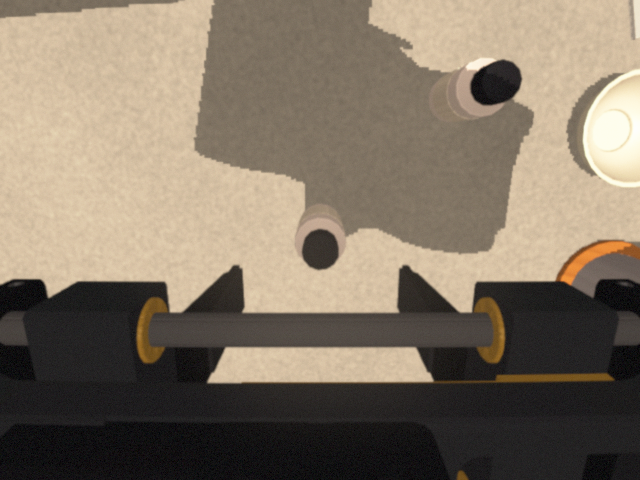

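Three jars are in the tray. The bottle sits centred under the jaws at wrist pixel (320,248), and its white body confirms it isn't a look-alike.

```bash
python3 - <<'E'
from h import *
p=optics.camera_params("wrist"); print(plane(p,320,248,92), jaw()[1], plane(p,494,82,92))
E
python3 -m handwheel '[{"travel":[0,0,-40],"roll":0},{"travel":[0,0,-80],"roll":0},{"travel":[0,0,-106],"roll":0},{"travel":[0,0,-118],"roll":0},{"travel":[0,0,-118],"roll":0},{"travel":[0,0,-118],"roll":0}]' ; python3 -m handwheel '[{"travel":[0,0,0],"roll":0},{"travel":[0,0,0],"roll":0},{"travel":[0,0,0],"roll":0},{"travel":[0,0,0],"roll":0},{"travel":[0,0,0],"roll":0},{"travel":[0,0,0],"roll":0},{"travel":[0,0,0],"roll":0},{"travel":[0,0,0],"roll":0}]' 1
```

```text
[439.8 -27.9] [440.6 -29.8 156.7] [545.3  74.5]
t: 26.95
eef_pos: [440.7, -29.4, 38.8]
tcp_rot: [-2.15, 1.571, 2.554]
ft_force: [0.1, 0.5, -0.8]
opening: 0.8
t: 27.75
eef_pos: [440.5, -30.4, 38.8]
tcp_rot: [1.329, 1.571, -0.252]
ft_force: [0.6, -0.3, 3.9]
opening: 0.396
```

```bash
python3 -m handwheel '[{"travel":[0,0,20],"roll":0},{"travel":[0,0,60],"roll":0},{"travel":[0,0,105],"roll":0},{"travel":[2,40,120],"roll":0},{"travel":[3,85,120],"roll":0},{"travel":[4,130,120],"roll":0},{"travel":[4,175,120],"roll":0},{"travel":[4,220,120],"roll":0}]' ; python3 -m handwheel '[{"travel":[0,40,0],"roll":0},{"travel":[0,50,-10],"roll":0},{"travel":[0,50,-50],"roll":0},{"travel":[0,50,-75],"roll":0},{"travel":[0,50,-85],"roll":0},{"travel":[0,50,-92],"roll":0},{"travel":[0,50,-98],"roll":0},{"travel":[0,50,-98],"roll":0}]'
python3 - <<'E'
from h import *
print(jaw())
E
```

```text
t: 28.55
eef_pos: [444.1, 191.4, 158.7]
tcp_rot: [1.381, 1.571, -0.2]
ft_force: [1.3, 0.1, 0.0]
opening: 0.392
t: 29.35
eef_pos: [444.6, 239.5, 60.7]
tcp_rot: [1.762, 1.571, 0.181]
ft_force: [-0.8, -0.2, -1.0]
opening: 0.396
(-0.6, array([444.6, 239.5,  60.7]), array([ 0.,  0., -1.]), array([-0.83, -0.22, -1.05]), array([-0.034, -0.074, -0.022]), 0.396, 29.35, array([ 0.36,  0.55,  2.  , -0.  ,  0.59,  0.37]))
```

```bash
python3 -m handwheel '[{"travel":[0,0,-5],"roll":0},{"travel":[0,0,-10],"roll":0},{"travel":[0,0,-14],"roll":0},{"travel":[0,0,-16],"roll":0},{"travel":[0,0,-17],"roll":0},{"travel":[0,0,-17],"roll":0}]'
python3 -m handwheel '[{"travel":[0,0,0],"roll":0},{"travel":[0,0,0],"roll":0},{"travel":[0,0,0],"roll":0},{"travel":[0,0,0],"roll":0},{"travel":[0,0,0],"roll":0}]' -0.3
python3 -m handwheel '[{"travel":[0,0,30],"roll":0},{"travel":[0,0,75],"roll":0},{"travel":[0,0,115],"roll":0},{"travel":[25,-40,115],"roll":0},{"travel":[50,-80,115],"roll":0},{"travel":[75,-120,115],"roll":0},{"travel":[104,-155,115],"roll":0},{"travel":[104,-166,115],"roll":0}]' -0.6
python3 -m handwheel '[{"travel":[0,0,0],"roll":0},{"travel":[0,0,0],"roll":0}]'
python3 - <<'E'
from h import *
print(jaw())
p=optics.camera_params("wrist")
snap("wrist","w19")
print(plane(p,320,248,92))
snap("top","t19",(140,210,400,370),3)
E
```

```text
t: 29.95
eef_pos: [444.4, 239.6, 43.6]
tcp_rot: [-0.734, 1.571, -2.315]
ft_force: [0.0, 0.1, -0.5]
opening: 0.394
t: 30.45
eef_pos: [444.4, 239.7, 43.7]
tcp_rot: [1.716, 1.571, 0.135]
ft_force: [-0.4, -0.3, -0.2]
opening: 0.649
t: 31.25
eef_pos: [551.1, 70.5, 158.6]
tcp_rot: [1.389, 1.569, -0.194]
ft_force: [-0.4, 0.1, 0.7]
opening: 0.8
t: 31.45
eef_pos: [547.7, 74.2, 158.5]
tcp_rot: [-1.78, 1.57, 2.922]
ft_force: [0.1, 0.0, -0.4]
opening: 0.801
(-0.6, array([547.7,  74.2, 158.5]), array([-0.001,  0.   , -1.   ]), array([ 0.14,  0.04, -0.35]), array([-0.003, -0.083, -0.003]), 0.801, 31.45, array([0.02, 0.46, 1.8 , 0.  , 0.89, 0.03]))
[546.9  75.6]
```

View pics/w19.png

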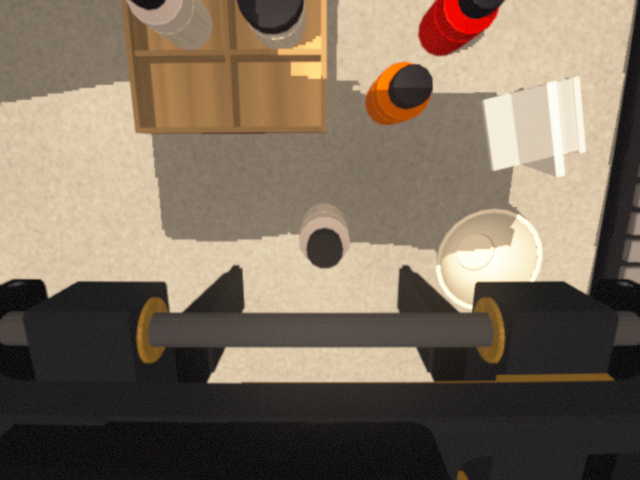

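View pics/t19.png

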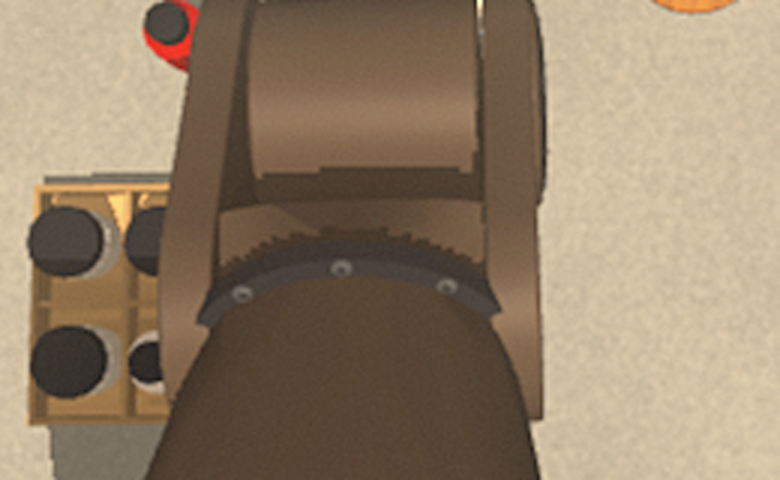

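```bash
python3 -m handwheel '[{"travel":[1.5,0,-40],"roll":0},{"travel":[1.5,0,-80],"roll":0},{"travel":[1.5,0,-106],"roll":0},{"travel":[1.5,0,-120],"roll":0},{"travel":[1.5,0,-120],"roll":0},{"travel":[1.5,0,-120],"roll":0}]' ; python3 -m handwheel '[{"travel":[0,0,0],"roll":0},{"travel":[0,0,0],"roll":0},{"travel":[0,0,0],"roll":0},{"travel":[0,0,0],"roll":0},{"travel":[0,0,0],"roll":0},{"travel":[0,0,0],"roll":0},{"travel":[0,0,0],"roll":0},{"travel":[0,0,0],"roll":0}]' 1
```

```text
t: 32.15
eef_pos: [549.8, 74.5, 39.1]
tcp_rot: [1.64, 1.571, 0.06]
ft_force: [-1.0, -0.0, 0.5]
opening: 0.799
t: 32.95
eef_pos: [550.0, 73.6, 38.8]
tcp_rot: [1.59, 1.571, 0.009]
ft_force: [-0.6, -0.2, 1.9]
opening: 0.397
```

```bash
python3 -m handwheel '[{"travel":[0,0,20],"roll":0},{"travel":[0,0,60],"roll":0},{"travel":[0,0,105],"roll":0},{"travel":[-30,30,120],"roll":0},{"travel":[-60,60,120],"roll":0},{"travel":[-90,90,120],"roll":0},{"travel":[-106,110,120],"roll":0},{"travel":[-106,110,120],"roll":0}]' ; python3 -m handwheel '[{"travel":[0,0,0],"roll":0},{"travel":[0,0,-20],"roll":0},{"travel":[0,0,-55],"roll":0},{"travel":[0,0,-75],"roll":0},{"travel":[0,0,-85],"roll":0},{"travel":[0,0,-92],"roll":0},{"travel":[0,0,-98],"roll":0},{"travel":[0,0,-98],"roll":0}]'
python3 - <<'E'
from h import *
print(jaw())
E
```

```text
t: 33.75
eef_pos: [441.9, 185.3, 158.8]
tcp_rot: [-1.667, 1.57, 3.038]
ft_force: [0.5, -0.7, -0.1]
opening: 0.396
t: 34.55
eef_pos: [444.2, 183.5, 60.6]
tcp_rot: [1.564, 1.571, -0.017]
ft_force: [0.2, 0.1, -0.0]
opening: 0.396
(-0.6, array([444.2, 183.5,  60.6]), array([ 0., -0., -1.]), array([ 0.16,  0.09, -0.01]), array([-0.034, -0.051,  0.024]), 0.396, 34.55, array([ 0.25,  0.53,  2.06, -0.  ,  0.56,  0.26]))
```

Now I'll release it, lift, and move off to the right towards the compressor so the cameras can see the tray.

```bash
python3 -m handwheel '[{"travel":[0,0,-5],"roll":0},{"travel":[0,0,-10],"roll":0},{"travel":[0,0,-14],"roll":0},{"travel":[0,0,-16],"roll":0},{"travel":[0,0,-17],"roll":0},{"travel":[0,0,-17],"roll":0}]'
python3 -m handwheel '[{"travel":[0,0,0],"roll":0},{"travel":[0,0,0],"roll":0},{"travel":[0,0,0],"roll":0},{"travel":[0,0,0],"roll":0},{"travel":[0,0,0],"roll":0}]' -0.3
python3 -m handwheel '[{"travel":[0,0,30],"roll":0},{"travel":[0,0,75],"roll":0},{"travel":[0,0,115],"roll":0},{"travel":[0,-40,150],"roll":0},{"travel":[0,-85,160],"roll":0},{"travel":[0,-130,160],"roll":0},{"travel":[0,-175,160],"roll":0},{"travel":[0,-220,160],"roll":0}]' -0.6
python3 -m handwheel '[{"travel":[0,-45,0],"roll":0},{"travel":[0,-90,0],"roll":0},{"travel":[0,-135,0],"roll":0},{"travel":[0,-180,0],"roll":0},{"travel":[0,-180,0],"roll":0}]'
python3 - <<'E'
from h import *
print(jaw())
snap("scene","s20")
snap("top","t20")
E
```

```text
t: 35.15
eef_pos: [443.9, 183.7, 43.6]
tcp_rot: [-0.702, 1.571, -2.283]
ft_force: [0.5, 0.4, -0.7]
opening: 0.393
t: 35.65
eef_pos: [444.0, 183.7, 43.7]
tcp_rot: [1.659, 1.571, 0.078]
ft_force: [-1.0, 0.6, 0.2]
opening: 0.644
t: 36.45
eef_pos: [443.6, -38.0, 204.0]
tcp_rot: [1.386, 1.57, -0.195]
ft_force: [0.6, -0.4, -0.1]
opening: 0.799
t: 36.95
eef_pos: [443.9, -220.7, 203.5]
tcp_rot: [0.572, 1.57, -1.013]
ft_force: [0.2, 0.9, -0.3]
opening: 0.797
(-0.8, array([ 443.9, -220.7,  203.5]), array([ 0.001, -0.001, -1.   ]), array([ 0.23,  0.85, -0.27]), array([ 0.025, -0.097,  0.022]), 0.797, 36.95, array([-0.59,  0.32,  1.88, -0.  ,  0.94, -0.58]))
```

View pics/s20.png

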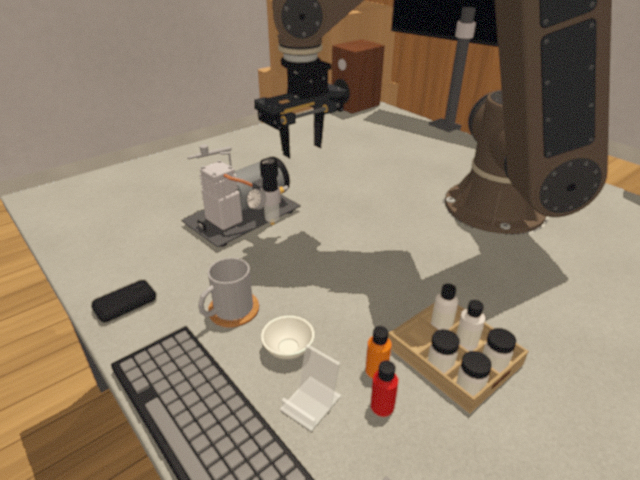

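View pics/t20.png

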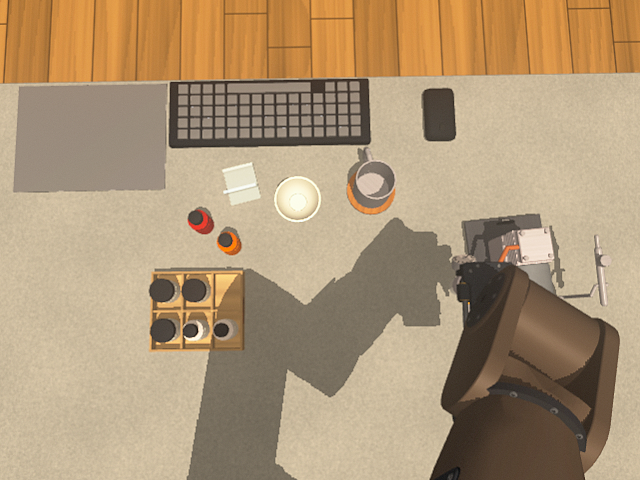

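Run:
```python
from h import *
im=cv2.imread("pics/s20_raw.png")
a=cv2.resize(im[280:420,380:540],(640,560),interpolation=cv2.INTER_CUBIC)
cv2.imwrite("pics/s20a.png",a)
cv2.imwrite("pics/s20b.png",cv2.resize(im[150:220,235:305],(560,560),interpolation=cv2.INTER_CUBIC))
snap("wrist","w20")
```

```text
(no output)
```

View pics/s20a.png

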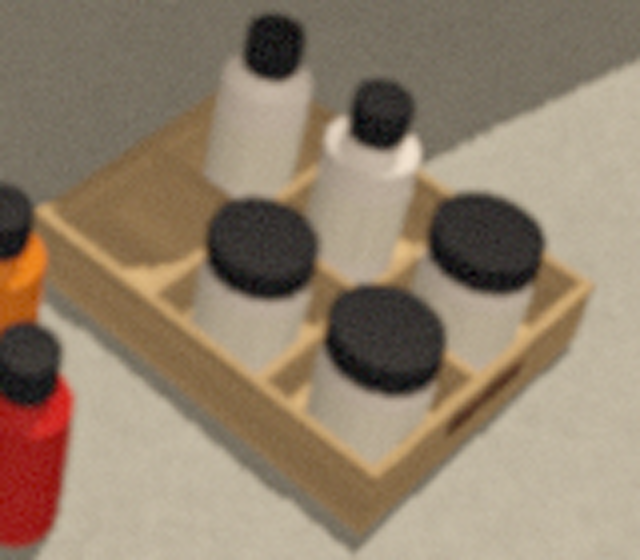

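View pics/s20b.png

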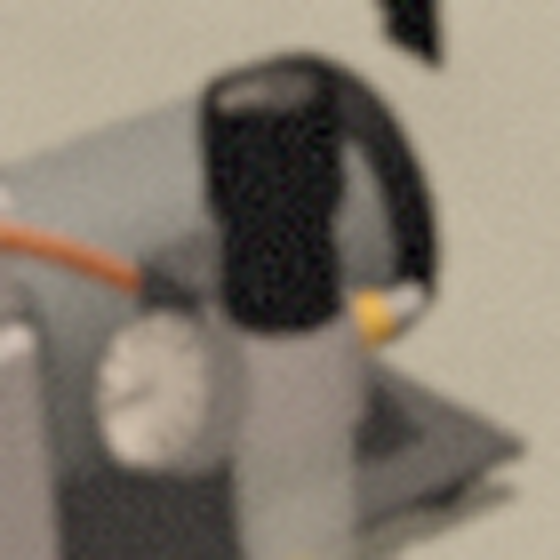

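View pics/w20.png

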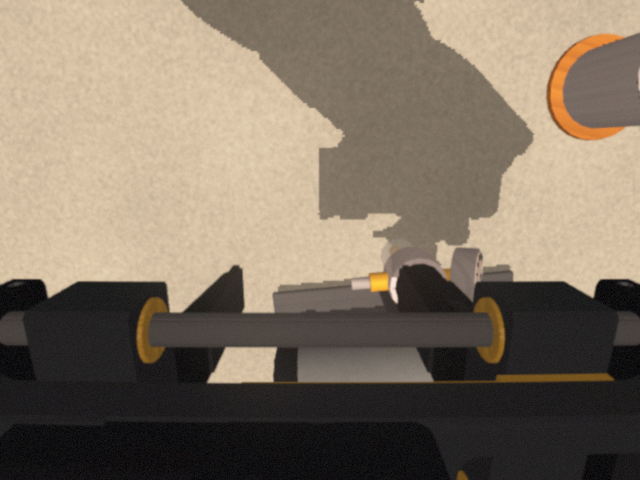

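The tray crop shows all five standing upright, one to a cell, and the knob top is at about row 161 (z ≈ 193, pushed in). I'll lift clear and hand in.

```bash
python3 -m handwheel '[{"travel":[0,0,40],"roll":0},{"travel":[0,20,80],"roll":0},{"travel":[0,40,80],"roll":0},{"travel":[0,40,80],"roll":0},{"travel":[0,40,80],"roll":0}]' -1
python3 - <<'E'
from h import *
from cell import job
print(jaw()); 
im,p=snap("scene","s21"); print(cv2.absdiff(im,cv2.imread("pics/s20_raw.png"))[290:420,390:530].mean())
print(job.job_done())
E
```

```text
t: 37.6
eef_pos: [443.9, -175.3, 283.5]
tcp_rot: [-1.536, 1.571, -3.114]
ft_force: [-0.2, -1.1, 0.2]
opening: 1.0
(-0.4, array([ 443.9, -175.3,  283.5]), array([-0., -0., -1.]), array([-0.22, -1.12,  0.2 ]), array([-0.033, -0.101, -0.052]), 1.0, 37.6, array([-0.51,  0.21,  1.81, -0.  ,  1.13, -0.51]))
8.646575091575091
the job is handed in; nothing more can be done
None
```

The shutdown is complete and handed in at 37.6 s. The regulator is wound down and locked, and all five items present (three jars, two bottles) are in the tray.

- **Regulator:** I pulled the knob up and wound it anticlockwise until it slipped in the jaws against its stop, with the moment at about 0.29 N·m and the needle at its end tick. I then pressed it home. The last scene pictures put its top near z = 193 mm, which is pushed in. I judged this by picture only and did not press it again as a check.
- **Tray:** The last pictures show each jar and bottle upright in its own cell, with one cell empty. The first jar I checked in place, jar C, had been knocked toward the tray during the run, so I found it again before picking it up.
- **Left alone:** The mug, coaster, bowl, stand and the red and orange look-alikes looked unmoved, and the gripper finished clear of everything.

**Checks that disagreed:** The cameras differed by 2–4 mm on positions, so I averaged them. No wall contact showed when placing the items. A final picture comparison over the tray differed by 8.6 grey levels on average. I put that down to the arm's moving shadow and image noise, but handed in before looking at that last picture.

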